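# Push-to-open tea case on the cafe counter

## Robot

A 6-joint arm with a two-finger parallel gripper is mounted at the origin on the work surface. World frame = base frame: x ahead of the robot, y to its left, z up, the work surface at z = 0. Lengths are in m, angles in rad, forces in N, time in s.
With the tool pointing down it reaches from about 0.3 to 0.775 m from the base axis. Payload 14.6 kg.
Tool frame: the origin (TCP) lies on the front face of the gripper's body, between the roots of the fingers; the fingertips stand 97 mm ahead of it and the grasp point (between the pads) lies 78 mm ahead of it; z points along the fingers, y is the direction in which the jaws open and shut (so a half turn about z gives the same grasp; the last joint's range is limited). The gripper opens to 94 mm and grips with 3 to 60 N. Pads are 16 mm wide; open, the fingers measure 119 mm over their backs; the gripper's body (75 mm by 177 mm) begins 78 mm behind the grasp point.
Start: joints at [1.148, 0.3, 1.521, -0, 1.321, -0.067], TCP at [0.192, 0.516, 0.303] pointing down, gripper open.
Joint ranges: [-3.03, 3.03], [-0.79, 2.21], [0.23, 2.52], [-1.04, 4.18], [0, 3.07], [-2.55, 2.55]. Speed limits (rad/s): [2.22, 2.22, 2.57, 3.14, 3.14, 3.14].

## Interface

Orientations are given as [roll, pitch, yaw] about the fixed x, y, z axes, in that order (R = Rz(yaw) Ry(pitch) Rx(roll)).
In Python, from station import ctrl gives the robot as it stands. The module is installed in compiled form; this text tells all that it offers.
- The arm moves only by the shell command python3 -m pendant 'ROWS' [FORCE]. ROWS is JSON, a list of rows, each an object of numbers: "rx", "ry", "rz": the turn, a rotation vector about the tool's x, y, z each as a share of 4 degrees, from -1 to 1; "tx", "ty", "tz": the shift along the tool's x, y, z each as a share of 0.04 m, from -1 to 1; "grip": the gripper command: -1 is fully open, 1 is shut, values between are in proportion. A call has 1 to 8 rows; each row shifts and turns the pose as measured when the row begins, along the tool's axes as they then stand; what a row does not reach is not made up. A row lasts 1/12 s, in which the tool goes at most 41.7 mm and 7.16 degrees, less where a joint would pass 70% of its speed; a pose out of reach is approached as far as the arm can. A call with a number of a shift or a turn outside -1 to 1 is refused whole. A call with a gripper value outside its range is refused whole. The fingers move at their own pace and stop on an object; FORCE is the grip in N (left out, the last holds). Time passes only in rows, so rows that do not move let the fingers close. It gives the time, the measured TCP pose, the force and the opening at its end, in the units of the state.
- ctrl.get_obs(): the state, without advancing time (a new reading comes with each control period).
- ctrl.camera(name): name is "scene" or "top" or "wrist"; returns a dict with "pixels" (480x640x3 uint8, blue, green, red), "fx", "fy", "cx", "cy" (pixels), "k1" (the pictures are not rectified: a ray, as slopes to the right and down, at radius r is drawn at 1 + k1 r^2 times it, then the intrinsics apply), "world_from_camera" (4x4, takes a point from camera to world coordinates). Camera axes: x right, y up, looking along -z (the intrinsics and any distortion apply to the point x, -y, -z); pixel columns grow to the right and rows downward; lengths in m; the calibration is good to about 2 mm. A picture is of the moment at which its call begins. There is no depth.
- ctrl.hand_in(): hands the job in, once; it reports no verdict.
The state is a dict: "time_s": time; "qpos": joint angles; "joint_vel": joint speeds; "tau": joint torques, N m; "ee_pos": TCP position; "eef_rot": TCP orientation; "force": force on the tool from outside, world axes, zero at the start; "moment": the same for the moment, N m; "grip_width": finger opening in m.
Only numpy, scipy, OpenCV 4.12 (cv2) and the standard library are available. Lean on these libraries where they do the work, as an engineer would, in place of code of your own. Each camera call takes 0.05 s, during which the arm holds its last target.

## Task

Press the yellow spot on the clear sloping lid of the counter case until its touch latch clicks, then let the lid come up against the gripper under control, so that it never flies open, all the way to its stop. Reach in under the open lid, take out the green canister and set it down gently, upright in the middle of the cork mat. Leave the lid open and everything else where it stands.

Things in the scene. Friction and masses are not known exactly. Their poses are not given: they have to be found in the camera images.
- case: fixed white counter case, green trim, 185 mm deep (x), 290 mm wide (y), 192 mm high behind, 87 mm in front, under a clear lid sloping 35 degrees up to the back. Side walls' rims are level with the lid. Two steel pockets inside, 58 mm left and right of the middle. Origin: on the counter, mid-width, 80 mm behind the front face; x to the case's back (away from the robot), z up.
- lid (a joint): angle of the lid, rad: 0 latched shut; negative pressed in, soft stop from -0.055; the latch lets go near -0.033 (5 mm at the yellow spot, 3 to 6 N). Then a spring swings it up (1 to 3 N at the spot); let go, it flies up faster than 4 rad/s and bangs. Open stop at 1.5, square to its closed plane: it then slants up towards the robot over the pockets, 55 degrees above level. The spring keeps it open.
- press_pad (a point): centre of the yellow spot (32 mm across) on the lid's outer face, 135 mm from the hinge, 31 mm from the free edge; moves with the lid. x: in the lid from free edge to hinge; y: along the hinge; z: out of the outer face. The lid is a clear plate, 166 mm from hinge to free edge, 270 mm wide, 6 mm thick, 0.3 kg, with a green strip on its free edge.
- lid_hinge (a point): middle of the lid's hinge line, at the high back edge of the opening, in the lid's outer face, 192 mm above the counter. Its axes turn with the lid, as those of the yellow spot; y is the hinge line. The lid swings up about it.
- green_canister: loose canister, 56 mm diameter, 105 mm tall, 0.2 to 0.45 kg, green, paper band. Origin: centre of its underside; z: up along its axis. Starts in the left or right pocket of the case, leaning 35 degrees to the case's front, axis square to the closed lid, cap top 20 mm below the lid's outer face; its upper half is free on all sides; the other stands 116 mm away.
- white_canister: loose canister, 56 mm diameter, 105 mm tall, 0.2 to 0.45 kg, white, paper band. Origin: centre of its underside; z: up along its axis. Starts in the left or right pocket of the case, leaning 35 degrees to the case's front, axis square to the closed lid, cap top 20 mm below the lid's outer face; its upper half is free on all sides; the other stands 116 mm away. Not to be moved.
- mat: round cork mat fixed on the counter, 120 mm diameter, 6 mm thick. Origin: centre of its underside. It lies left or right of the case.
- syrup: amber bottle, 60 mm diameter, 170 mm tall, loose, on the other side of the case from the mat; origin: centre of its underside. Not to be moved.
- cup: white cup, 80 mm diameter, 100 mm tall, loose, far right; origin: centre of its underside. Not to be moved.
- carton: cardboard carton 90 x 130 x 70 mm, loose, far left; origin: centre of its underside. Not to be moved.
Things that resemble listed ones, but are neither listed nor needed, are in the scene too. Several things look just like the mat: the one meant starts nearest to the robot's base.

How it is judged:
On the way, in this order (a step that is already met when the one before it is completed fails the run):
1. the lid is pressed in until the latch clicks (value of joint lid below -0.025 rad).
2. the lid stands fully open and still (value of joint lid above 1.4 rad and velocity of joint lid below 0.3 rad/s), for 0.2 s.
3. the green canister is lifted clear of the case (z of green_canister in the frame of case above 0.15 m), for 0.1 s.
At the end, for the whole second after the job is handed in: The lid stands open (joint above 1.4 rad) and the green canister stands upright (within 0.1 rad), at rest and let go, on the cork mat with its centre within 30 mm of the mat's centre (value of joint lid above 1.4 rad and horizontal distance between green_canister and mat below 0.03 m and height (world z) of green_canister between 0.003 and 0.012 m and angle between green_canister's own z axis and vertical below 0.1 rad and linear speed of green_canister below 0.03 m/s and angular speed of green_canister below 0.3 rad/s); the robot touches nothing.
It fails at once if the lid flies open (faster than 3 rad/s) (velocity of joint lid above 3 rad/s).
It fails at once if the canister is banged down on the mat (over 60 N) (contact force between green_canister and mat above 60 N).
It fails at once if the white canister, bottle, cup or carton is shifted by more than 40 mm (distance of any of white_canister, syrup, cup, carton from where it was at the start of the episode above 0.04 m).
It also fails if it takes over 64 s, if anything falls off the work surface, if the arm or the gripper's body presses on something with over 40 N, if the wrist force passes 120 N, or if a joint passes its speed limit or range.

## Working session

There is one attempt and no reset: what is moved stays moved. The work goes in short steps, Python scripts to look and compute and a shell command to move; the robot and the scene stay as the last step left them, time stands still between calls to the robot, and variables do not carry over. Pictures are saved under pics/ and viewed, and the job is handed in when it is done.

```bash
mkdir -p pics; ls
python3 - <<'E'
from station import ctrl
import cv2, json
o=ctrl.get_obs()
print(o)
for n in ["scene","top","wrist"]:
    c=ctrl.camera(n); cv2.imwrite(f"pics/{n}0.png",c["pixels"]); print(n,c["fx"],c["fy"],c["cx"],c["cy"],c["k1"]); print(c["world_from_camera"])
E
```

```text
pics
{'time_s': 0.0, 'qpos': array([ 1.14841277e+00,  3.00478230e-01,  1.52158504e+00, -1.08654207e-05,
        1.32069666e+00, -6.66394898e-02]), 'joint_vel': array([ 9.68362823e-04, -1.08449136e-03, -4.50027017e-04, -3.25697175e-05,
        1.98722073e-03, -5.11277814e-04]), 'tau': array([ 2.54308634e-04, -5.31803405e+01, -3.52740884e+01,  7.08354078e-02,
        2.43672665e-02, -8.86278963e-05]), 'ee_pos': array([0.19152117, 0.51541595, 0.30208068]), 'eef_rot': array([-3.14042727e+00, -6.72280349e-05,  2.78585124e+00]), 'force': array([-0.23246346,  0.79686056, -0.34221955]), 'moment': array([-0.02773709,  0.01712134,  0.02068274]), 'grip_width': 0.0939023325969089}
scene 484.5084034072121 484.5084034072121 320.4344411369032 235.37246839563943 -0.058950285031793795
[[ 0.90900201  0.3801077  -0.17097801  0.28858556]
 [-0.41660766  0.81643936 -0.39983101 -0.49795244]
 [-0.01238567  0.43467794  0.9005008   1.46070402]
 [ 0.          0.          0.          1.        ]]
top 604.4432781848253 604.4432781848253 316.0972020758969 232.33845326966966 -0.20055053695009917
[[ 0.01906758  0.98386972 -0.17786738  0.2710276 ]
 [-0.99981242  0.01815835 -0.00673849  0.0920842 ]
 [-0.00340002  0.17796251  0.9840314   1.49196005]
 [ 0.          0.          0.          1.        ]]
wrist 351.1661255060755 351.1661255060755 314.63722903223635 239.64687589815048 -0.06907141551717937
[[ 3.48430786e-01 -9.00123006e-01 -2.61485298e-01  1.16241984e-01]
 [ 9.37333984e-01  3.34302069e-01  9.82197985e-02  5.43985204e-01]
 [-9.94824169e-04 -2.79321858e-01  9.60197016e-01  3.84994799e-01]
 [ 0.00000000e+00  0.00000000e+00  0.00000000e+00  1.00000000e+00]]
```

View pics/scene0.png

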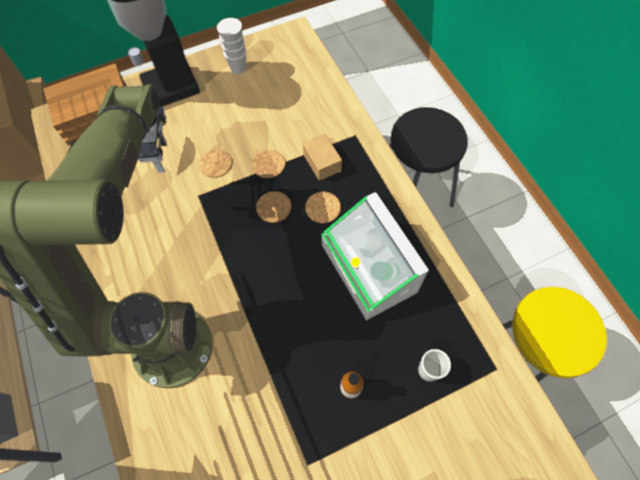

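View pics/top0.png

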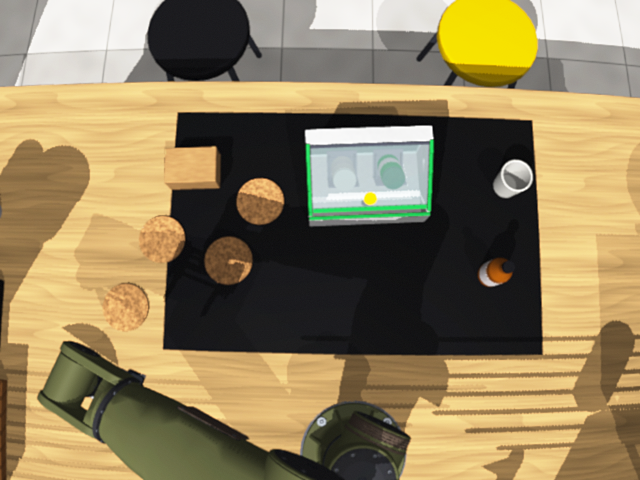

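View pics/wrist0.png

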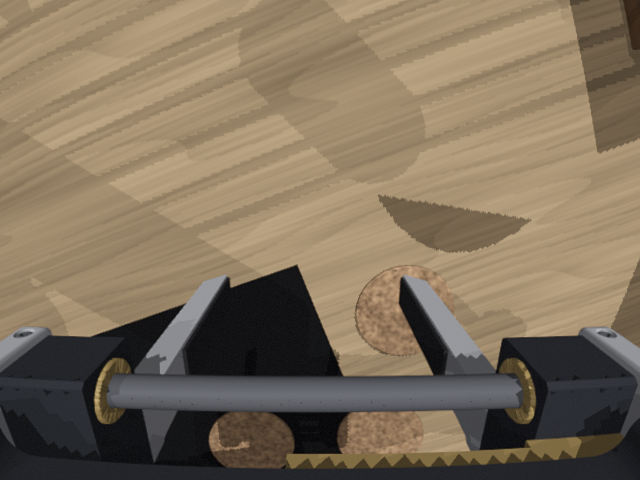

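The scene and top views show the case at about (370,175) in the top picture, with the yellow spot at (370,199). The green canister is on the right, in front of it. There are four cork rounds, at (260,201), (228,261), (162,239) and (125,306). Next I'll measure these.

```bash
cat > h.py <<'E'
import numpy as np, cv2
from station import ctrl
from scipy.spatial.transform import Rotation as Rn
def cam(n,save=None):
    c=ctrl.camera(n)
    if save: cv2.imwrite(save,c["pixels"])
    return c
def ray(c,u,v):
    xd=(u-c["cx"])/c["fx"]; yd=(v-c["cy"])/c["fy"]
    x,y=xd,yd
    for _ in range(30):
        s=1+c["k1"]*(x*x+y*y); x,y=xd/s,yd/s
    T=np.array(c["world_from_camera"]); d=T[:3,:3]@np.array([x,-y,-1]); return T[:3,3],d
def onz(c,u,v,z):
    p,d=ray(c,u,v); return p+d*(z-p[2])/d[2]
def proj(c,P):
    T=np.array(c["world_from_camera"]); q=(np.atleast_2d(P)-T[:3,3])@T[:3,:3]
    x=q[:,0]/-q[:,2]; y=-q[:,1]/-q[:,2]; s=1+c["k1"]*(x*x+y*y)
    return np.c_[c["cx"]+c["fx"]*x*s, c["cy"]+c["fy"]*y*s]
def tri(rs):
    A=np.zeros((3,3));b=np.zeros(3)
    for p,d in rs:
        d=d/np.linalg.norm(d);M=np.eye(3)-np.outer(d,d);A+=M;b+=M@p
    return np.linalg.solve(A,b)
def tool():
    o=ctrl.get_obs(); return np.array(o["ee_pos"]),Rn.from_euler("xyz",o["eef_rot"]).as_matrix(),o
E
python3 - <<'E'
from h import *
t=cam("top");s=cam("scene")
def yb(c):
    h=cv2.cvtColor(c["pixels"],cv2.COLOR_BGR2HSV)
    m=cv2.inRange(h,(25,180,150),(33,255,255))
    n,l,st,ce=cv2.connectedComponentsWithStats(m)
    return [(ce[i].round(1),st[i,4]) for i in range(1,n) if st[i,4]>30]
print(yb(t),yb(s))
for u,v in [(260,201),(228,261),(162,239),(125,306)]:
    p=onz(t,u,v,.006); print((u,v),p.round(3),np.hypot(*p[:2]).round(3))
cv2.imwrite("pics/t_crop.png",cv2.resize(t["pixels"][110:240,290:450],None,fx=4.8,fy=4.5,interpolation=cv2.INTER_CUBIC))
cv2.imwrite("pics/s_crop.png",cv2.resize(s["pixels"][185:325,310:440],None,fx=4,fy=4,interpolation=cv2.INTER_CUBIC))
E
```

```text
[(array([487.4,  33.6]), np.int32(5681)), (array([369.8, 198.1]), np.int32(104))] [(array([355.3, 261.7]), np.int32(50)), (array([561.9, 330.6]), np.int32(5969))]
(260, 201) [0.618 0.246 0.006] 0.665
(228, 261) [0.463 0.32  0.006] 0.563
(162, 239) [0.515 0.492 0.006] 0.712
(125, 306) [0.343 0.578 0.006] 0.672
```

View pics/t_crop.png

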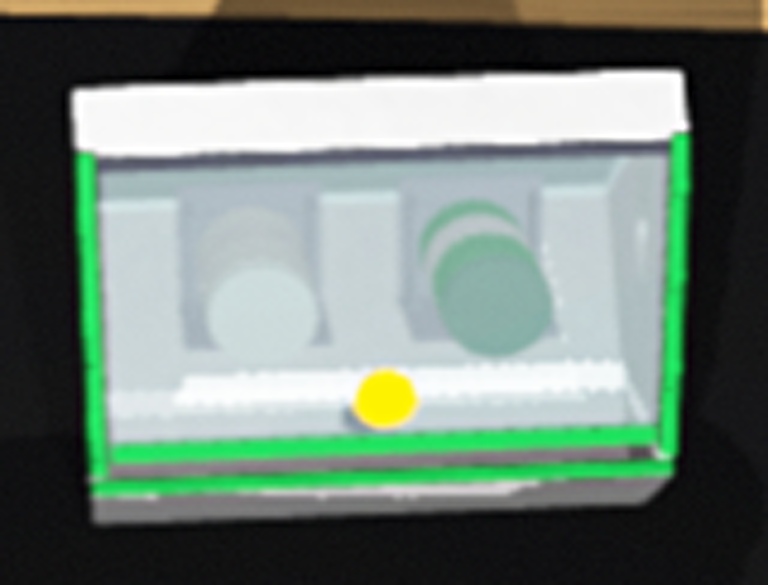

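View pics/s_crop.png

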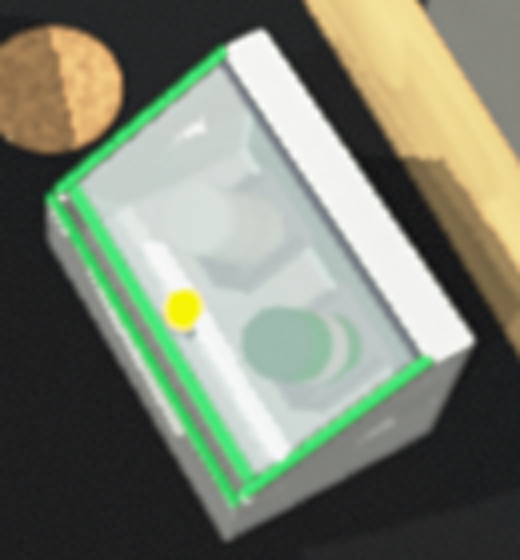

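Run:
```python
from h import *
from scipy.optimize import least_squares
t=cam("top");s=cam("scene")
M=np.array([[.105,.145,.192],[.105,-.145,.192],[.07,.145,.192],[.07,-.145,.192],[-.08,.145,.087],[-.08,-.145,.087],[-.0406,0,.1146]])
pt=np.array([[304.8,130],[432.3,125.6],[306.2,143.8],[433.3,139.8],[309.2,220.4],[430,214.9],[369.8,198.1]])
ps=np.array([[376.2,191.7],[428.8,270.5],[365.5,196.7],[418,275],[321.7,234.5],[369.5,311.5],[355.3,261.7]])
def W(q,M): 
    c,s_=np.cos(q[2]),np.sin(q[2]); return M@np.array([[c,-s_,0],[s_,c,0],[0,0,1]]).T+[q[0],q[1],0]
def f(q): w=W(q,M); return np.r_[(proj(t,w)-pt).ravel(),(proj(s,w)-ps).ravel()]
r=least_squares(f,[.65,.0,0],loss="soft_l1"); print(r.x, np.rad2deg(r.x[2]));print(f(r.x).reshape(-1,2).round(1))
q=r.x
print("pad tri",tri([ray(t,369.8,198.1),ray(s,355.3,261.7)]),"model",W(q,M[-1:]))
for m in [[.07,0,.192]]: print(W(q,np.array([m])))
```

```text
[ 0.64547832 -0.02180291  0.06120577] 3.5068321269532436
[[ 0.8  0. ]
 [-0.1  0. ]
 [-0.   0.8]
 [ 0.3  0.3]
 [ 0.3 -1.4]
 [ 0.7 -0.9]
 [ 0.6 -0.4]
 [-1.1 -0. ]
 [-0.7 -0.7]
 [-0.4 -0.3]
 [-0.4  0.4]
 [ 0.1 -1.6]
 [-1.  -0.4]
 [ 0.7 -0.3]]
pad tri [ 0.60402128 -0.02308466  0.11118495] model [[ 0.60495434 -0.02428631  0.1146    ]]
[[ 0.71534724 -0.01752118  0.192     ]]
```

```bash
cat >> h.py <<'E'
Q=np.array([0.64548,-0.02180,0.06121])
Cz=Rn.from_euler("z",Q[2]).as_matrix()
def cw(p): return Cz@np.asarray(p,float)+[Q[0],Q[1],0]
def ic(p): return Cz.T@(np.asarray(p,float)-[Q[0],Q[1],0])
A=np.deg2rad(35)
U=Cz@[np.cos(A),0,np.sin(A)]; N=Cz@[-np.sin(A),0,np.cos(A)]; Y=Cz@[0,1,0]
H=cw([.07,0,.192])
def Rtilt(deg): # tool: x to robot, y case y; tilt deg forward
    a=np.deg2rad(deg); z=Cz@[np.sin(a),0,-np.cos(a)]; return np.c_[np.cross(Y,z),Y,z]
def plan(tcp,R,rotfirst=True):
    p,Rc,o=tool()
    d=Rc.T@(np.asarray(tcp)-p); rv=np.rad2deg(Rn.from_matrix(Rc.T@R).as_rotvec())
    print("t",round(o["time_s"],2),"pos",p.round(4),"F",np.round(o["force"],1),"w",round(o["grip_width"],4),"q",np.round(o["qpos"],2))
    print("shift rows now-axes (/40mm):",(d/.04).round(2)," target-axes:",(R.T@(np.asarray(tcp)-p)/.04).round(2)," rot rows(/4deg):",(rv/4).round(2))
E
python3 - <<'E'
from h import *
t=cam("top")
p,d=ray(t,393.1,177.8)
n0=H-.02*N
X=p+d*(np.dot(n0-p,N)/np.dot(d,N)); r=X-n0; print("cap: s",-r@U,"y",r@Y)
n0=H-.005*N
PAD=H-.135*U
plan([.5,0,.32],Rtilt(0)); plan(PAD+N*.137,Rtilt(35))
E
python3 -m pendant '[{"rz":-1,"grip":1},{"rz":-1},{"rz":-1},{"rz":-1},{"rz":-1},{"rz":-1}]'
```

```text
cap: s 0.09495425671257285 y -0.05578132541858393
t 0.4 pos [0.1916 0.5155 0.3026] F [-0.2 -0.4 -0.4] w 0.0936 q [ 1.15  0.3   1.52  0.    1.32 -0.07]
shift rows now-axes (/40mm): [-11.72  -9.4   -0.43]  target-axes: [ -6.91 -13.34  -0.44]  rot rows(/4deg): [-0.   -0.   -5.97]
t 0.4 pos [0.1916 0.5155 0.3026] F [-0.2 -0.4 -0.4] w 0.0936 q [ 1.15  0.3   1.52  0.    1.32 -0.07]
shift rows now-axes (/40mm): [-12.59  -9.85   1.9 ]  target-axes: [ -5.08 -14.1    5.87]  rot rows(/4deg): [-1.83 -8.62 -5.78]$[0]: bad value
```

```bash
python3 -m pendant '[{"rx":0,"ry":0,"rz":-1,"tx":0,"ty":0,"tz":0,"grip":1},{"rx":0,"ry":0,"rz":-1,"tx":0,"ty":0,"tz":0,"grip":1}]' 20; python3 -c "
from h import *
plan([.5,0,.32],Rtilt(0))"
```

```text
time_s: 0.57
ee_pos: [0.1916, 0.5155, 0.3025]
eef_rot: [-3.141, -0.0, 2.927]
force: [0.2, -0.3, 0.8]
grip_width: 0.0838
t 0.57 pos [0.1916 0.5155 0.3025] F [ 0.2 -0.3  0.8] w 0.0838 q [ 1.15  0.3   1.52  0.    1.32 -0.21]
shift rows now-axes (/40mm): [-10.27 -10.95  -0.43]  target-axes: [ -6.91 -13.34  -0.44]  rot rows(/4deg): [-0.   -0.   -3.95]
```

```bash
python3 -m pendant '[{"rx":0,"ry":0,"rz":-1,"tx":-0.6,"ty":-0.7,"tz":0,"grip":1},{"rx":0,"ry":0,"rz":-1,"tx":-0.6,"ty":-0.8,"tz":0,"grip":1},{"rx":0,"ry":0,"rz":-1,"tx":-0.5,"ty":-0.8,"tz":0,"grip":1},{"rx":0,"ry":0,"rz":-0.95,"tx":-0.5,"ty":-0.8,"tz":0,"grip":1},{"rx":0,"ry":0,"rz":0,"tx":-0.5,"ty":-0.8,"tz":0,"grip":1},{"rx":0,"ry":0,"rz":0,"tx":-0.5,"ty":-0.8,"tz":0,"grip":1},{"rx":0,"ry":0,"rz":0,"tx":-0.5,"ty":-0.8,"tz":0,"grip":1},{"rx":0,"ry":0,"rz":0,"tx":-0.4,"ty":-0.8,"tz":0,"grip":1}]'; python3 -c "
from h import *
plan([.46,-.03,.32],Rtilt(0))"
```

```text
time_s: 1.23
ee_pos: [0.3543, 0.2547, 0.3017]
eef_rot: [3.141, 0.0, -3.051]
force: [0.4, 0.7, -1.1]
grip_width: 0.0304
t 1.23 pos [0.3543 0.2547 0.3017] F [ 0.4  0.7 -1.1] w 0.0304 q [ 0.54  0.04  1.82  0.    1.27 -1.12]
shift rows now-axes (/40mm): [-1.98 -7.33 -0.46]  target-axes: [-2.2  -7.27 -0.46]  rot rows(/4deg): [0.01 0.01 0.43]
```

```bash
python3 -m pendant '[{"rx":0,"ry":0,"rz":0,"tx":-0.4,"ty":-0.8,"tz":0,"grip":1},{"rx":0,"ry":0,"rz":0,"tx":-0.3,"ty":-0.8,"tz":0,"grip":1},{"rx":0,"ry":0,"rz":0,"tx":-0.3,"ty":-0.8,"tz":0,"grip":1},{"rx":0,"ry":0,"rz":0,"tx":-0.3,"ty":-0.8,"tz":0,"grip":1},{"rx":0,"ry":0,"rz":0,"tx":-0.2,"ty":-0.8,"tz":0,"grip":1},{"rx":0,"ry":0,"rz":0,"tx":0,"ty":-0.8,"tz":0,"grip":1},{"rx":0,"ry":0,"rz":0,"tx":0,"ty":-0.8,"tz":0,"grip":1},{"rx":0,"ry":0,"rz":0,"tx":0,"ty":0,"tz":0,"grip":1}]'; python3 -c "
from h import *
plan([.46,-.03,.32],Rtilt(0))"
```

```text
time_s: 1.9
ee_pos: [0.4386, 0.0208, 0.3027]
eef_rot: [3.142, 0.004, -3.055]
force: [-0.0, 0.4, 0.1]
grip_width: 0.0006
t 1.9 pos [0.4386 0.0208 0.3027] F [-0.   0.4  0.1] w 0.0006 q [-0.04  0.05  1.82  0.    1.27 -1.69]
shift rows now-axes (/40mm): [-0.43 -1.31 -0.43]  target-axes: [-0.46 -1.3  -0.43]  rot rows(/4deg): [0.   0.05 0.36]
```

```bash
python3 -m pendant '[{"rx":0,"ry":-1,"rz":0.36,"tx":0,"ty":-0.65,"tz":0,"grip":1},{"rx":0,"ry":-1,"rz":0,"tx":0,"ty":-0.65,"tz":0,"grip":1},{"rx":0,"ry":-1,"rz":0,"tx":0,"ty":0,"tz":0,"grip":1},{"rx":0,"ry":-1,"rz":0,"tx":0,"ty":0,"tz":0,"grip":1},{"rx":0,"ry":-1,"rz":0,"tx":0,"ty":0,"tz":0,"grip":1},{"rx":0,"ry":-1,"rz":0,"tx":0,"ty":0,"tz":0,"grip":1},{"rx":0,"ry":-1,"rz":0,"tx":0,"ty":0,"tz":0,"grip":1},{"rx":0,"ry":-1,"rz":0,"tx":0,"ty":0,"tz":0,"grip":1}]'; python3 -c "
from h import *
PAD=H-.135*U
plan(PAD+N*.137,Rtilt(35))"
```

```text
time_s: 2.57
ee_pos: [0.4432, -0.0346, 0.3039]
eef_rot: [-3.141, 0.587, -3.087]
force: [0.4, -0.2, 0.6]
grip_width: 0.0005
t 2.57 pos [ 0.4432 -0.0346  0.3039] F [ 0.4 -0.2  0.6] w 0.0005 q [-0.22 -0.14  2.06  0.24  0.66 -1.99]
shift rows now-axes (/40mm): [-0.67  0.03  2.76]  target-axes: [-0.6   0.01  2.78]  rot rows(/4deg): [-0.06 -0.34 -0.08]
```

```bash
python3 -m pendant '[{"rx":-0.06,"ry":-0.34,"rz":-0.08,"tx":-0.3,"ty":0,"tz":0.7,"grip":1},{"rx":0,"ry":0,"rz":0,"tx":-0.3,"ty":0,"tz":0.7,"grip":1},{"rx":0,"ry":0,"rz":0,"tx":0,"ty":0,"tz":0.7,"grip":1},{"rx":0,"ry":0,"rz":0,"tx":0,"ty":0,"tz":0.6,"grip":1},{"rx":0,"ry":0,"rz":0,"tx":0,"ty":0,"tz":0,"grip":1}]'; python3 -c "
from h import *
PAD=H-.135*U
plan(PAD+N*.137,Rtilt(35))
for n in ['top','scene','wrist']: cam(n,'pics/%s1.png'%n)
a=cv2.imread('pics/top1.png')[80:280,270:450];b=cv2.imread('pics/scene1.png')[170:340,280:440]
cv2.imwrite('pics/j1.png',np.hstack([cv2.resize(a,(400,444)),cv2.resize(b,(400,444))]))"
```

```text
time_s: 2.98
ee_pos: [0.5273, -0.0282, 0.2299]
eef_rot: [-3.139, 0.626, -3.08]
force: [1.2, 0.1, -1.9]
grip_width: 0.0005
t 2.98 pos [ 0.5273 -0.0282  0.2299] F [ 1.2  0.1 -1.9] w 0.0005 q [-0.17  0.16  1.97  0.32  0.42 -2.05]
shift rows now-axes (/40mm): [ 0.06 -0.02  0.05]  target-axes: [ 0.06 -0.02  0.05]  rot rows(/4deg): [-0.03  0.22  0.01]
```

View pics/j1.png

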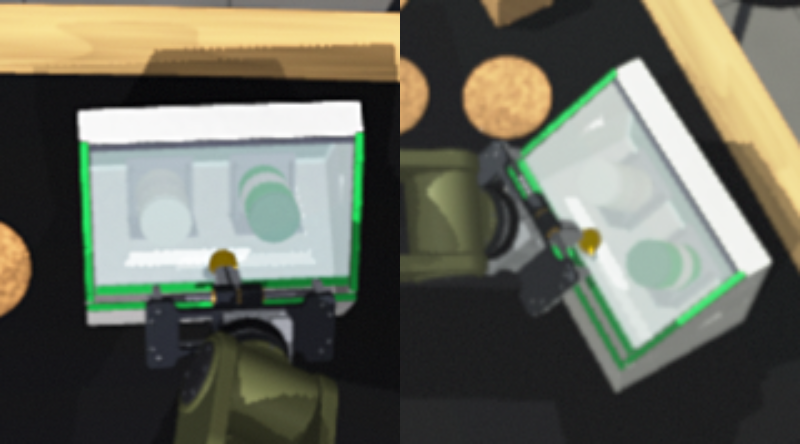

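View pics/wrist1.png

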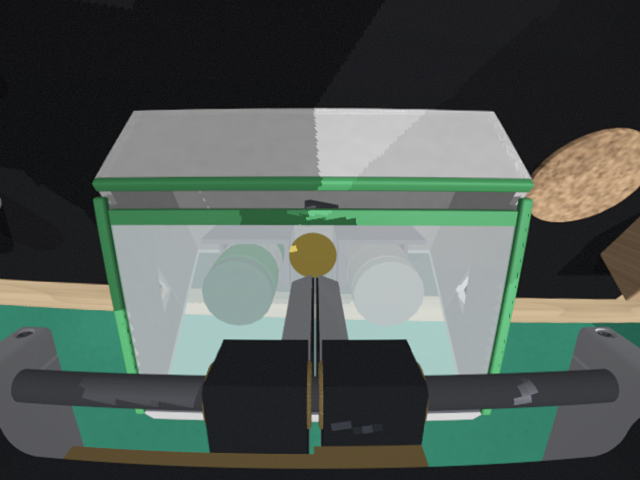

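```bash
python3 -m pendant '[{"rx":0,"ry":0.2,"rz":0,"tx":0.06,"ty":0,"tz":0.2,"grip":1},{"rx":0,"ry":0,"rz":0,"tx":0,"ty":0,"tz":0.3,"grip":1},{"rx":0,"ry":0,"rz":0,"tx":0,"ty":0,"tz":0.25,"grip":1},{"rx":0,"ry":0,"rz":0,"tx":0,"ty":0,"tz":0.1,"grip":1},{"rx":0,"ry":0,"rz":0,"tx":0,"ty":0,"tz":0,"grip":1},{"rx":0,"ry":0,"rz":0,"tx":0,"ty":0,"tz":0,"grip":1}]'; python3 -c "
from h import *
PAD=H-.135*U
plan(PAD+N*.097,Rtilt(35))"
```

```text
time_s: 3.63
ee_pos: [0.5445, -0.0277, 0.209]
eef_rot: [-3.136, 0.622, -3.078]
force: [0.3, 0.7, 0.1]
grip_width: 0.0008
t 3.63 pos [ 0.5445 -0.0277  0.209 ] F [0.3 0.7 0.1] w 0.0008 q [-0.16  0.23  1.94  0.33  0.38 -2.06]
shift rows now-axes (/40mm): [ 0.12 -0.    0.38]  target-axes: [ 0.11 -0.01  0.38]  rot rows(/4deg): [-0.06  0.16  0.03]
```

```bash
python3 -m pendant '[{"rx":0,"ry":0.15,"rz":0,"tx":0.1,"ty":0,"tz":0.15,"grip":1},{"rx":0,"ry":0,"rz":0,"tx":0.03,"ty":0,"tz":0.15,"grip":1},{"rx":0,"ry":0,"rz":0,"tx":0,"ty":0,"tz":0.1,"grip":1},{"rx":0,"ry":0,"rz":0,"tx":0,"ty":0,"tz":0.05,"grip":1},{"rx":0,"ry":0,"rz":0,"tx":0,"ty":0,"tz":0.05,"grip":1}]'; python3 -c "
from h import *
PAD=H-.135*U
plan(PAD+N*.097,Rtilt(35))"
```

```text
time_s: 4.05
ee_pos: [0.5523, -0.0275, 0.1899]
eef_rot: [-3.135, 0.613, -3.078]
force: [-8.0, -0.0, 7.9]
grip_width: 0.0007
t 4.05 pos [ 0.5523 -0.0275  0.1899] F [-8.  -0.   7.9] w 0.0007 q [-0.15  0.28  1.93  0.35  0.35 -2.07]
shift rows now-axes (/40mm): [-0.   -0.   -0.13]  target-axes: [-0.   -0.   -0.13]  rot rows(/4deg): [-0.07  0.03  0.03]
```

```bash
cat >> h.py <<'E'
W_=.008
def tcp_at(th,phi,al=.132):
    e=-np.cos(th)*U+np.sin(th)*N; n=np.cos(th)*N+np.sin(th)*U
    b=th+np.deg2rad(phi-35)
    R=Rtilt(phi); tip=H-Q[2]*0+al*e+W_*np.sin(abs(b))*n
    return tip-R[:,2]*.097,R
def th_now():
    # lid angle that would touch the tip
    from scipy.optimize import brentq
    p,R,o=tool()
    def f(th):
        n=np.cos(th)*N+np.sin(th)*U
        return min(((p+R@np.array([sx*W_,0,.097]))-H)@n for sx in(-1,1))
    th=brentq(f,-.3,1.9)
    e=-np.cos(th)*U+np.sin(th)*N
    phi=np.rad2deg(np.arctan2((R[:,2]@(Cz@[1,0,0])),-R[2,2]))
    return th,((p+R[:,2]*.097)-H)@e,phi
def table(th1,phi1,n):
    th,al,phi=th_now(); p,R,o=tool()
    print("t",o["time_s"],"th",round(th,3),"al",round(al,4),"phi",round(phi,1),"F",np.round(o["force"],1),"q",np.round(o["qpos"],2),"p",p.round(3))
    for k in range(1,n+1):
        f=k/n; P,R2=tcp_at(th+(th1-th)*f,phi+(phi1-phi)*f,al+(.132-al)*f)
        d=R.T@(P-p)/.04; rv=np.rad2deg(Rn.from_matrix(R.T@R2).as_rotvec())/4
        print(k,"t",d.round(2),"r",rv.round(2)); p,R=P,R2
E
python3 -m pendant '[{"rx":0,"ry":0,"rz":0,"tx":0,"ty":0,"tz":0,"grip":1}]'
python3 -c "
from h import *
table(1.6,-5,20)"
```

```text
time_s: 4.13
ee_pos: [0.5524, -0.0275, 0.1896]
eef_rot: [-3.136, 0.613, -3.078]
force: [-1.9, -1.1, 2.3]
grip_width: 0.0001
t 4.1333 th -0.042 al 0.135 phi 35.1 F [-1.9 -1.1  2.3] q [-0.15  0.28  1.93  0.35  0.35 -2.08] p [ 0.552 -0.027  0.19 ]
1 t [-0.09 -0.   -0.27] r [-0.07  0.5   0.03]
2 t [-0.1   0.   -0.28] r [-0.   0.5 -0. ]
3 t [-0.12  0.   -0.28] r [-0.   0.5  0. ]
4 t [-0.13 -0.   -0.28] r [ 0.   0.5 -0. ]
5 t [-0.14  0.   -0.28] r [-0.   0.5  0. ]
6 t [-0.16 -0.   -0.27] r [ 0.   0.5 -0. ]
7 t [-0.17  0.   -0.27] r [-0.   0.5 -0. ]
8 t [-0.19  0.   -0.26] r [-0.   0.5  0. ]
9 t [-0.2  -0.   -0.26] r [-0.   0.5 -0. ]
10 t [-0.21  0.   -0.25] r [-0.   0.5 -0. ]
11 t [-0.22 -0.   -0.24] r [0.  0.5 0. ]
12 t [-0.23  0.   -0.24] r [0.  0.5 0. ]
13 t [-0.25  0.   -0.23] r [-0.   0.5 -0. ]
14 t [-0.26 -0.   -0.22] r [ 0.   0.5 -0. ]
15 t [-0.27  0.   -0.21] r [0.  0.5 0. ]
16 t [-0.28  0.   -0.2 ] r [-0.   0.5 -0. ]
17 t [-0.29 -0.   -0.19] r [0.  0.5 0. ]
18 t [-0.3  -0.   -0.18] r [0.  0.5 0. ]
19 t [-0.3  -0.   -0.17] r [-0.   0.5 -0. ]
20 t [-0.31  0.   -0.16] r [-0.   0.5  0. ]
```

```bash
python3 -m pendant '[{"rx":0,"ry":0,"rz":0,"tx":0,"ty":0,"tz":0.05,"grip":1},{"rx":0,"ry":0,"rz":0,"tx":0,"ty":0,"tz":0.05,"grip":1}]'; python3 -m pendant '[{"rx":0,"ry":0.2,"rz":0,"tx":-0.05,"ty":0,"tz":-0.1,"grip":1},{"rx":0,"ry":0.3,"rz":0,"tx":-0.08,"ty":0,"tz":-0.2,"grip":1},{"rx":0,"ry":0.5,"rz":0,"tx":-0.1,"ty":0,"tz":-0.25,"grip":1}]';python3 -c "
from h import *
table(1.6,-5,19)
for n in ['top','scene','wrist']: cam(n,'pics/%s2.png'%n)
a=cv2.imread('pics/top2.png')[80:280,270:450];b=cv2.imread('pics/wrist2.png')
cv2.imwrite('pics/j2.png',np.hstack([cv2.resize(a,(360,400)),cv2.resize(b,(430,400))]))
"
```

```text
time_s: 4.3
ee_pos: [0.5539, -0.0274, 0.1882]
eef_rot: [-3.136, 0.613, -3.077]
force: [-73.5, -6.3, 64.6]
grip_width: 0.0007
time_s: 4.55
ee_pos: [0.5478, -0.0278, 0.2109]
eef_rot: [-3.137, 0.539, -3.078]
force: [-0.8, 1.2, 2.3]
grip_width: 0.0006
t 4.55 th 0.11 al 0.1345 phi 30.9 F [-0.8  1.2  2.3] q [-0.15  0.24  1.89  0.22  0.49 -1.95] p [ 0.548 -0.028  0.211]
1 t [-0.1  -0.   -0.27] r [-0.06  0.47  0.02]
2 t [-0.12 -0.   -0.27] r [-0.    0.47  0.  ]
3 t [-0.13  0.   -0.27] r [-0.    0.47 -0.  ]
4 t [-0.14  0.   -0.26] r [ 0.    0.47 -0.  ]
5 t [-0.16 -0.   -0.26] r [-0.    0.47 -0.  ]
6 t [-0.17 -0.   -0.25] r [-0.    0.47  0.  ]
7 t [-0.18 -0.   -0.25] r [ 0.    0.47 -0.  ]
8 t [-0.19 -0.   -0.24] r [-0.    0.47  0.  ]
9 t [-0.2   0.   -0.24] r [0.   0.47 0.  ]
10 t [-0.21  0.   -0.23] r [ 0.    0.47 -0.  ]
11 t [-0.23 -0.   -0.22] r [-0.    0.47  0.  ]
12 t [-0.24 -0.   -0.22] r [0.   0.47 0.  ]
13 t [-0.25  0.   -0.21] r [-0.    0.47 -0.  ]
14 t [-0.26  0.   -0.2 ] r [ 0.    0.47 -0.  ]
15 t [-0.26 -0.   -0.19] r [-0.    0.47  0.  ]
16 t [-0.27  0.   -0.18] r [ 0.    0.47 -0.  ]
17 t [-0.28 -0.   -0.17] r [ 0.    0.47 -0.  ]
18 t [-0.29  0.   -0.16] r [0.   0.47 0.  ]
19 t [-0.3  -0.   -0.15] r [-0.    0.47  0.  ]
```

View pics/j2.png

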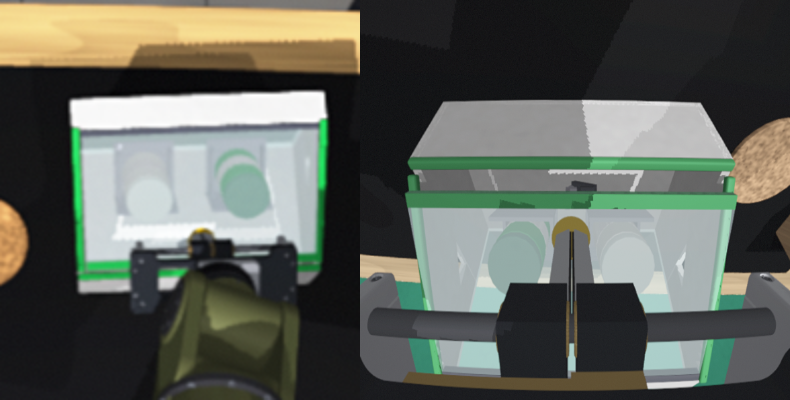

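The press hit the end of the lid's travel: about 98 N peak at the wrist, under the 120 N limit. The latch has let go, because in the wrist view the lid's green strip now stands above the rim at (590,198) and the lid is following the finger. I'll let it up slowly.

```bash
python3 -m pendant '[{"rx":0,"ry":0.5,"rz":0,"tx":-0.1,"ty":0,"tz":-0.26,"grip":1},{"rx":0,"ry":0.5,"rz":0,"tx":-0.12,"ty":0,"tz":-0.26,"grip":1},{"rx":0,"ry":0.5,"rz":0,"tx":-0.13,"ty":0,"tz":-0.26,"grip":1},{"rx":0,"ry":0.5,"rz":0,"tx":-0.14,"ty":0,"tz":-0.26,"grip":1},{"rx":0,"ry":0.5,"rz":0,"tx":-0.16,"ty":0,"tz":-0.26,"grip":1}]';python3 -c "
from h import *
table(1.6,-5,14)
"
```

```text
time_s: 5.12
ee_pos: [0.5469, -0.0272, 0.2655]
eef_rot: [-3.139, 0.358, -3.079]
force: [-1.1, -2.2, 1.0]
grip_width: 0.0003
t 5.1167 th 0.47 al 0.1358 phi 20.5 F [-1.1 -2.2  1. ] q [-0.14  0.21  1.75  0.09  0.83 -1.82] p [ 0.547 -0.027  0.266]
1 t [-0.16 -0.02 -0.27] r [-0.02  0.46  0.02]
2 t [-0.17  0.   -0.26] r [0.   0.46 0.  ]
3 t [-0.19 -0.   -0.26] r [-0.    0.46 -0.  ]
4 t [-0.2   0.   -0.25] r [0.   0.46 0.  ]
5 t [-0.21  0.   -0.24] r [-0.    0.46 -0.  ]
6 t [-0.22 -0.   -0.24] r [-0.    0.46 -0.  ]
7 t [-0.24  0.   -0.23] r [0.   0.46 0.  ]
8 t [-0.25 -0.   -0.22] r [-0.    0.46 -0.  ]
9 t [-0.26  0.   -0.21] r [-0.    0.46 -0.  ]
10 t [-0.27 -0.   -0.2 ] r [ 0.    0.46 -0.  ]
11 t [-0.28 -0.   -0.19] r [-0.    0.46  0.  ]
12 t [-0.29 -0.   -0.18] r [ 0.    0.46 -0.  ]
13 t [-0.29  0.   -0.17] r [-0.    0.46 -0.  ]
14 t [-0.3   0.   -0.15] r [0.   0.46 0.  ]
```

```bash
python3 -m pendant '[{"rx":0,"ry":0.5,"rz":0,"tx":-0.16,"ty":0,"tz":-0.26,"grip":1},{"rx":0,"ry":0.5,"rz":0,"tx":-0.18,"ty":0,"tz":-0.26,"grip":1},{"rx":0,"ry":0.5,"rz":0,"tx":-0.19,"ty":0,"tz":-0.25,"grip":1},{"rx":0,"ry":0.5,"rz":0,"tx":-0.2,"ty":0,"tz":-0.25,"grip":1},{"rx":0,"ry":0.5,"rz":0,"tx":-0.21,"ty":0,"tz":-0.24,"grip":1}]';python3 -c "
from h import *
table(1.62,-5,10)
"
```

```text
time_s: 5.53
ee_pos: [0.5694, -0.0251, 0.323]
eef_rot: [3.139, 0.176, -3.076]
force: [0.3, -0.4, 1.3]
grip_width: 0.0006
t 5.5333 th 0.855 al 0.134 phi 10.1 F [ 0.3 -0.4  1.3] q [-0.12  0.26  1.53  0.04  1.18 -1.77] p [ 0.569 -0.025  0.323]
1 t [-0.19 -0.03 -0.23] r [0.04 0.38 0.06]
2 t [-0.2  -0.   -0.22] r [-0.    0.38 -0.  ]
3 t [-0.21  0.   -0.22] r [-0.    0.38  0.  ]
4 t [-0.23 -0.   -0.21] r [0.   0.38 0.  ]
5 t [-0.24  0.   -0.2 ] r [-0.    0.38  0.  ]
6 t [-0.25  0.   -0.19] r [-0.    0.38 -0.  ]
7 t [-0.25  0.   -0.18] r [0.   0.38 0.  ]
8 t [-0.26 -0.   -0.17] r [0.   0.38 0.  ]
9 t [-0.27 -0.   -0.16] r [-0.    0.38 -0.  ]
10 t [-0.28 -0.   -0.14] r [0.   0.38 0.  ]
```

```bash
python3 -m pendant '[{"rx":0,"ry":0.4,"rz":0,"tx":-0.19,"ty":-0.03,"tz":-0.23,"grip":1},{"rx":0,"ry":0.4,"rz":0,"tx":-0.2,"ty":0,"tz":-0.22,"grip":1},{"rx":0,"ry":0.4,"rz":0,"tx":-0.21,"ty":0,"tz":-0.22,"grip":1},{"rx":0,"ry":0.4,"rz":0,"tx":-0.23,"ty":0,"tz":-0.21,"grip":1}]';python3 -c "
from h import *
table(1.62,-5,8)
for n in ['top','scene','wrist']: cam(n,'pics/%s3.png'%n)
a=cv2.imread('pics/scene3.png')[150:340,280:460];b=cv2.imread('pics/wrist3.png')
cv2.imwrite('pics/j3.png',np.hstack([cv2.resize(a,(360,400)),cv2.resize(b,(430,400))]))
"
```

```text
time_s: 5.87
ee_pos: [0.5998, -0.0236, 0.3607]
eef_rot: [3.134, 0.059, -3.072]
force: [-0.3, -0.3, 1.1]
grip_width: 0.0004
t 5.8667 th 1.155 al 0.1313 phi 3.4 F [-0.3 -0.3  1.1] q [-0.11  0.36  1.31  0.02  1.41 -1.75] p [ 0.6   -0.024  0.361]
1 t [-0.16 -0.02 -0.16] r [0.11 0.26 0.13]
2 t [-0.17 -0.   -0.15] r [-0.    0.26  0.  ]
3 t [-0.18 -0.   -0.15] r [-0.    0.26 -0.  ]
4 t [-0.18  0.   -0.14] r [-0.    0.26 -0.  ]
5 t [-0.19 -0.   -0.13] r [0.   0.26 0.  ]
6 t [-0.19  0.   -0.13] r [-0.    0.26 -0.  ]
7 t [-0.2  -0.   -0.12] r [0.   0.26 0.  ]
8 t [-0.2  -0.   -0.11] r [-0.    0.26  0.  ]
```

View pics/j3.png

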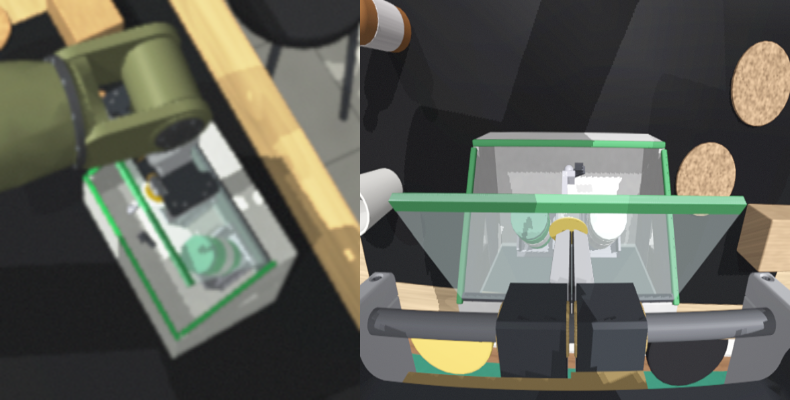

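The lid is following the fingertips: they still rest on the yellow spot at (570,228) in the wrist view, and the lid's free edge is at about (565,203). Continuing to the stop.

```bash
python3 -m pendant '[{"rx":0.1,"ry":0.26,"rz":0.1,"tx":-0.16,"ty":-0.02,"tz":-0.16,"grip":1},{"rx":0,"ry":0.26,"rz":0,"tx":-0.17,"ty":0,"tz":-0.15,"grip":1},{"rx":0,"ry":0.26,"rz":0,"tx":-0.18,"ty":0,"tz":-0.15,"grip":1},{"rx":0,"ry":0.26,"rz":0,"tx":-0.18,"ty":0,"tz":-0.14,"grip":1},{"rx":0,"ry":0.26,"rz":0,"tx":-0.19,"ty":0,"tz":-0.13,"grip":1},{"rx":0,"ry":0.26,"rz":0,"tx":-0.19,"ty":0,"tz":-0.13,"grip":1},{"rx":0,"ry":0.26,"rz":0,"tx":-0.2,"ty":0,"tz":-0.12,"grip":1},{"rx":0,"ry":0.26,"rz":0,"tx":-0.2,"ty":0,"tz":-0.11,"grip":1}]';python3 -c "
from h import *
table(1.65,-5,4)
for n in ['top','scene','wrist']: cam(n,'pics/%s4.png'%n)
a=cv2.imread('pics/scene4.png')[150:340,280:460];b=cv2.imread('pics/wrist4.png')
cv2.imwrite('pics/j4.png',np.hstack([cv2.resize(a,(360,400)),cv2.resize(b,(430,400))]))
"
```

```text
time_s: 6.68
ee_pos: [0.6573, -0.0202, 0.3943]
eef_rot: [3.134, -0.09, -3.073]
force: [0.1, 0.1, -0.4]
grip_width: 0.0005
t 6.6833 th 1.569 al 0.1249 phi -5.2 F [ 0.1  0.1 -0.4] q [-0.08  0.55  0.96 -0.01  1.72 -1.72] p [ 0.657 -0.02   0.394]
1 t [-0.02 -0.02 -0.07] r [ 0.1  -0.01  0.1 ]
2 t [-0.03  0.   -0.07] r [-0.   -0.01  0.  ]
3 t [-0.03 -0.   -0.07] r [ 0.   -0.01  0.  ]
4 t [-0.03 -0.   -0.07] r [-0.   -0.01 -0.  ]
```

View pics/j4.png

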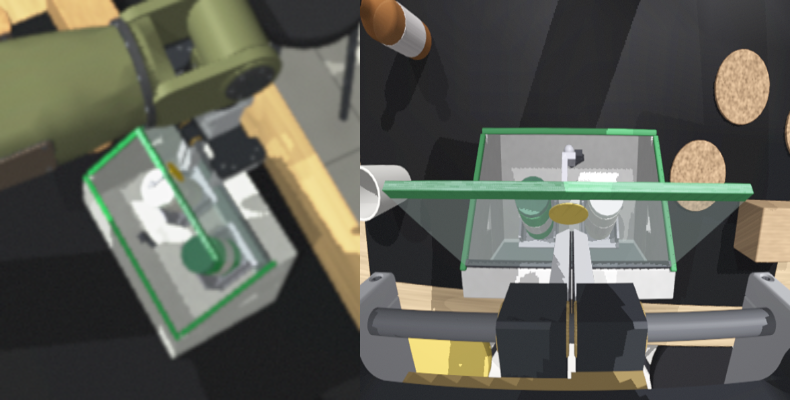

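```bash
python3 -m pendant '[{"rx":0,"ry":0,"rz":0,"tx":-0.2,"ty":0,"tz":-0.5,"grip":1},{"rx":0,"ry":0,"rz":0,"tx":-0.1,"ty":0,"tz":-0.7,"grip":1},{"rx":0,"ry":0,"rz":0,"tx":0,"ty":0,"tz":-0.8,"grip":1},{"rx":0,"ry":0,"rz":0,"tx":0,"ty":0,"tz":-0.6,"grip":1},{"rx":0,"ry":0,"rz":0,"tx":0,"ty":0,"tz":0,"grip":1}]'
python3 - <<'E'
from h import *
o=ctrl.get_obs(); print(o["ee_pos"],o["qpos"].round(3))
D=[(.3,1.521,1.321,.5499,.3021),(.05,1.82,1.27,.439,.3027),(.04,1.82,1.27,.4364,.3017),(.55,.96,1.72,.6576,.394),(.36,1.31,1.41,.6003,.361),(.26,1.53,1.18,.5697,.323)]
A_=[];b=[]
for q2,q3,q5,r,z in D:
    A_+= [[1,0,np.sin(q2),np.sin(q2+q3),np.sin(q2+q3+q5)],[0,1,np.cos(q2),np.cos(q2+q3),np.cos(q2+q3+q5)]]; b+=[r,z]
x,res,rk,sv=np.linalg.lstsq(A_,b,rcond=None); print(x,sv,(np.array(A_)@x-b).round(4))
from scipy.optimize import fsolve
r0,h,a,bb,c=x
for phi in (35,25,15):
  for g in (.03,.04,.05):
    P=H-.095*U-(.02+g-.02)*N-.057*Y; R=Rtilt(phi); T=P-R[:,2]*.078; r=np.hypot(*T[:2])
    ps=np.pi-np.deg2rad(phi)
    f=lambda q:[r0+a*np.sin(q[0])+bb*np.sin(q[0]+q[1])+c*np.sin(ps)-r,h+a*np.cos(q[0])+bb*np.cos(q[0]+q[1])+c*np.cos(ps)-T[2]]
    s=fsolve(f,[.4,1.7]); print(phi,g,T.round(3),s.round(3),"q5",round(ps-s.sum(),3),np.abs(f(s)).max().round(4))
E
```

```text
time_s: 7.25
ee_pos: [0.6771, -0.0197, 0.4941]
eef_rot: [3.131, -0.093, -3.071]
force: [-0.4, -0.1, -0.1]
grip_width: 0.0005
[ 0.67714338 -0.01974898  0.49411016] [-0.082  0.649  0.588 -0.004  1.998 -1.725]
[-0.01396999  0.14617825  0.45112007  0.44878697  0.16413621] [4.20495116 3.4831314  0.34995775 0.21310966 0.13525988] [ 0.0042 -0.0002 -0.0013 -0.0024 -0.0003  0.0031 -0.0023  0.0005  0.0013
 -0.0009 -0.0016 -0.0002]
35 0.03 [ 0.614 -0.081  0.177] [0.383 1.788] q5 0.36 0.0
35 0.04 [ 0.619 -0.081  0.169] [0.404 1.779] q5 0.348 0.0
35 0.05 [ 0.625 -0.08   0.16 ] [0.425 1.77 ] q5 0.336 0.0
25 0.03 [ 0.625 -0.08   0.184] [0.426 1.668] q5 0.611 0.0
25 0.04 [ 0.631 -0.08   0.175] [0.446 1.66 ] q5 0.599 0.0
25 0.05 [ 0.637 -0.079  0.167] [0.467 1.65 ] q5 0.588 0.0
15 0.03 [ 0.638 -0.079  0.188] [0.488 1.539] q5 0.853 0.0
15 0.04 [ 0.644 -0.079  0.18 ] [0.508 1.529] q5 0.843 0.0
15 0.05 [ 0.65  -0.079  0.172] [0.527 1.52 ] q5 0.833 0.0
```

```bash
python3 -m pendant '[{"rx":0,"ry":0,"rz":0,"tx":0.6,"ty":-0.2,"tz":0,"grip":1},{"rx":0,"ry":0,"rz":0,"tx":0.8,"ty":-0.2,"tz":0,"grip":1},{"rx":0,"ry":0,"rz":0,"tx":0.8,"ty":-0.3,"tz":0,"grip":1},{"rx":0,"ry":-0.5,"rz":0,"tx":0.8,"ty":-0.3,"tz":0,"grip":1},{"rx":0,"ry":-1,"rz":0,"tx":0.8,"ty":-0.2,"tz":0,"grip":1},{"rx":0,"ry":-1,"rz":0,"tx":0.8,"ty":-0.2,"tz":0,"grip":0.5},{"rx":0,"ry":-1,"rz":0,"tx":0.5,"ty":-0.2,"tz":0,"grip":-1},{"rx":0,"ry":-1,"rz":0,"tx":0,"ty":0,"tz":0,"grip":-1}]';python3 -c "
from h import *
plan(H-.095*U+.3*N-.057*Y,Rtilt(35))"
```

```text
time_s: 7.92
ee_pos: [0.4678, -0.0989, 0.4875]
eef_rot: [3.129, 0.227, -3.071]
force: [0.6, 0.1, 1.2]
grip_width: 0.0169
t 7.92 pos [ 0.4678 -0.0989  0.4875] F [0.6 0.1 1.2] w 0.0169 q [-0.32 -0.02  1.48  0.1   1.48 -1.96]
shift rows now-axes (/40mm): [0.53 0.2  2.55]  target-axes: [1.45 0.23 2.17]  rot rows(/4deg): [ 0.23 -5.5   0.09]
```

```bash
python3 -m pendant '[{"rx":0.2,"ry":-1,"rz":0.1,"tx":0.2,"ty":0.2,"tz":0.1,"grip":-1},{"rx":0,"ry":-1,"rz":0,"tx":0.25,"ty":0,"tz":0.2,"grip":-1},{"rx":0,"ry":-1,"rz":0,"tx":0.25,"ty":0,"tz":0.3,"grip":-1},{"rx":0,"ry":-1,"rz":0,"tx":0.25,"ty":0,"tz":0.4,"grip":-1},{"rx":0,"ry":-1,"rz":0,"tx":0.25,"ty":0,"tz":0.4,"grip":-1},{"rx":0,"ry":-0.5,"rz":0,"tx":0.2,"ty":0,"tz":0.4,"grip":-1},{"rx":0,"ry":0,"rz":0,"tx":0,"ty":0,"tz":0.2,"grip":-1},{"rx":0,"ry":0,"rz":0,"tx":0,"ty":0,"tz":0,"grip":-1}]';python3 -c "
from h import *
plan(H-.095*U+.3*N-.057*Y,Rtilt(35))
for n in ['top','scene','wrist']: cam(n,'pics/%s5.png'%n)
a=cv2.imread('pics/top5.png')[80:280,270:450];b=cv2.imread('pics/wrist5.png')
cv2.imwrite('pics/j5.png',np.hstack([cv2.resize(a,(360,480)),cv2.resize(b,(440,480))]))
"
```

```text
time_s: 8.58
ee_pos: [0.4399, -0.0905, 0.3801]
eef_rot: [-3.137, 0.643, -3.09]
force: [0.5, 0.0, 0.2]
grip_width: 0.0704
t 8.58 pos [ 0.4399 -0.0905  0.3801] F [0.5 0.  0.2] w 0.0704 q [-0.38 -0.21  1.95  0.34  0.83 -2.16]
shift rows now-axes (/40mm): [-0.64 -0.02  0.38]  target-axes: [-0.65 -0.03  0.36]  rot rows(/4deg): [-0.15  0.46 -0.11]
```

View pics/j5.png

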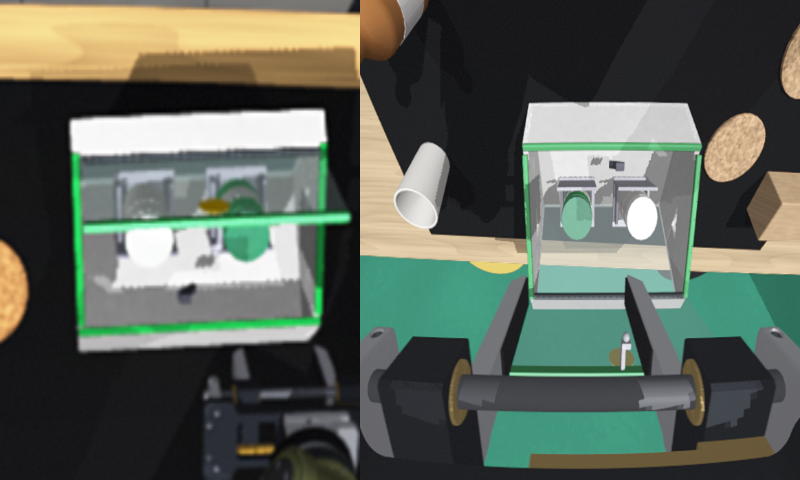

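View pics/wrist5.png

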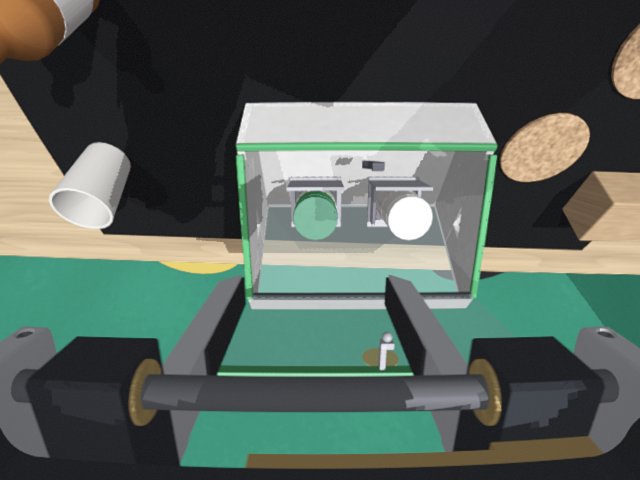

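View pics/scene5.png

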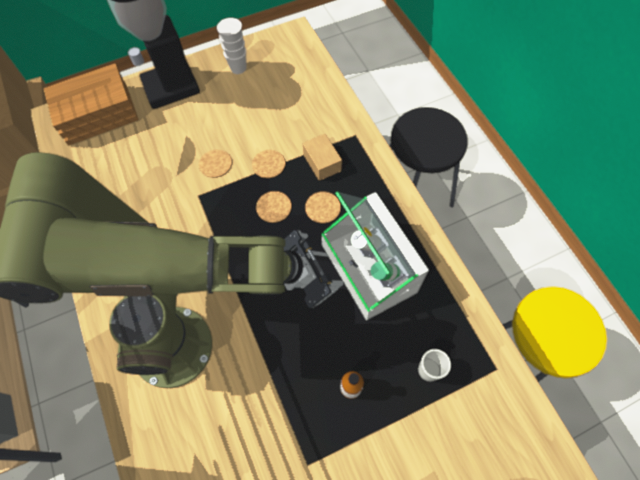

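Run:
```python
from h import *
t=cam("top");w=cam("wrist")
def capat(c,u,v):
    p,d=ray(c,u,v); n0=H-.02*N; X=p+d*(np.dot(n0-p,N)/np.dot(d,N)); r=X-n0; return -r@U, r@Y
hs=cv2.cvtColor(w["pixels"],cv2.COLOR_BGR2HSV); print(hs[215,315],hs[205,300])
sub=w["pixels"][170:260,270:450]; cv2.imwrite("pics/capc.png",cv2.resize(sub,(720,360),interpolation=cv2.INTER_CUBIC))
for u,v in [(315,215),(409,217)]: print(capat(w,u,v))
p,d=ray(t,377.5,171.7)
for th in (1.3,1.4,1.45,1.5,1.55,1.6): 
    e=-np.cos(th)*U+np.sin(th)*N; print(th,proj(t,H+.166*e+0.0*Y).round(1))
```

```text
[ 76  81 174] [ 77  79 190]
(np.float64(0.0962596990771559), np.float64(-0.05959422290411533))
(np.float64(0.09348954220866743), np.float64(0.05533232143894842))
1.3 [[378.5 185. ]]
1.4 [[378.7 178.2]]
1.45 [[378.8 174.5]]
1.5 [[378.9 170.8]]
1.55 [[378.9 167. ]]
1.6 [[378.9 163. ]]
```

View pics/capc.png

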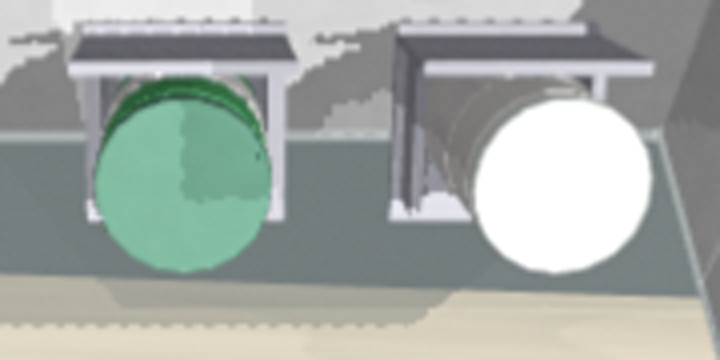

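```bash
python3 -m pendant '[{"rx":-0.15,"ry":0.46,"rz":-0.1,"tx":-0.35,"ty":0,"tz":0.3,"grip":-1},{"rx":0,"ry":0,"rz":0,"tx":-0.3,"ty":0,"tz":0.6,"grip":-1},{"rx":0,"ry":0,"rz":0,"tx":0,"ty":0,"tz":0.8,"grip":-1},{"rx":0,"ry":0,"rz":0,"tx":0,"ty":0,"tz":0.8,"grip":-1},{"rx":0,"ry":0,"rz":0,"tx":0,"ty":0,"tz":0.8,"grip":-1},{"rx":0,"ry":0,"rz":0,"tx":0,"ty":0,"tz":0.5,"grip":-1},{"rx":0,"ry":0,"rz":0,"tx":0,"ty":0,"tz":0,"grip":-1},{"rx":0,"ry":0,"rz":0,"tx":0,"ty":0,"tz":0,"grip":-1}]';python3 -c "
from h import *
plan(H-.0955*U+.03*N-.058*Y,Rtilt(35))"
```

```text
time_s: 9.5
ee_pos: [0.5562, -0.0846, 0.2771]
eef_rot: [-3.133, 0.623, -3.075]
force: [-0.2, 0.3, 0.6]
grip_width: 0.0943
t 9.5 pos [ 0.5562 -0.0846  0.2771] F [-0.2  0.3  0.6] w 0.0943 q [-0.27  0.17  1.83  0.35  0.58 -2.15]
shift rows now-axes (/40mm): [ 0.31 -0.    3.33]  target-axes: [ 0.27 -0.02  3.33]  rot rows(/4deg): [-0.07  0.18  0.07]
```

```bash
python3 -m pendant '[{"rx":-0.07,"ry":0.18,"rz":0.07,"tx":0.2,"ty":0,"tz":0.3,"grip":-1},{"rx":0,"ry":0,"rz":0,"tx":0.1,"ty":0,"tz":0.5,"grip":-1},{"rx":0,"ry":0,"rz":0,"tx":0,"ty":0,"tz":0.4,"grip":-1},{"rx":0,"ry":0,"rz":0,"tx":0,"ty":0,"tz":0.3,"grip":-1},{"rx":0,"ry":0,"rz":0,"tx":0,"ty":0,"tz":0,"grip":-1},{"rx":0,"ry":0,"rz":0,"tx":0,"ty":0,"tz":0,"grip":-1}]';python3 -c "
from h import *
plan(H-.0955*U+.03*N-.058*Y,Rtilt(35))
cam('wrist','pics/w6.png')"
```

```text
time_s: 10.0
ee_pos: [0.5805, -0.0843, 0.2247]
eef_rot: [-3.14, 0.617, -3.081]
force: [-0.6, -0.3, 0.2]
grip_width: 0.0939
t 10.0 pos [ 0.5805 -0.0843  0.2247] F [-0.6 -0.3  0.2] w 0.0939 q [-0.26  0.29  1.81  0.4   0.48 -2.2 ]
shift rows now-axes (/40mm): [0.03 0.01 1.91]  target-axes: [0.02 0.01 1.91]  rot rows(/4deg): [-0.03  0.09 -0.01]
```

View pics/w6.png

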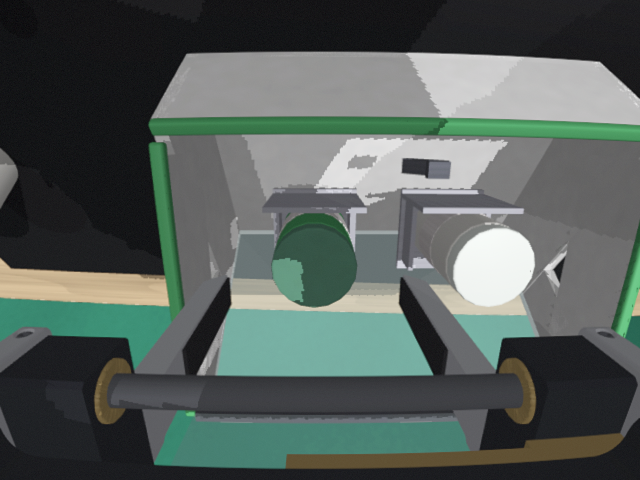

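The cap at (315,265) sits centred between the fingertips at about x=230 and x=400. Going in.

```bash
python3 -m pendant '[{"rx":0,"ry":0.09,"rz":0,"tx":0.02,"ty":0,"tz":0.4,"grip":-1},{"rx":0,"ry":0,"rz":0,"tx":0,"ty":0,"tz":0.4,"grip":-1},{"rx":0,"ry":0,"rz":0,"tx":0,"ty":0,"tz":0.4,"grip":-1},{"rx":0,"ry":0,"rz":0,"tx":0,"ty":0,"tz":0.3,"grip":-1},{"rx":0,"ry":0,"rz":0,"tx":0,"ty":0,"tz":0.2,"grip":-1},{"rx":0,"ry":0,"rz":0,"tx":0,"ty":0,"tz":0,"grip":-1}]';python3 -c "
from h import *
plan(H-.0955*U+.03*N-.058*Y,Rtilt(35))
cam('wrist','pics/w7.png')"
```

```text
time_s: 10.55
ee_pos: [0.6197, -0.0833, 0.1752]
eef_rot: [-3.136, 0.621, -3.081]
force: [-0.3, 0.1, -0.5]
grip_width: 0.0943
t 10.55 pos [ 0.6197 -0.0833  0.1752] F [-0.3  0.1 -0.5] w 0.0943 q [-0.24  0.44  1.74  0.44  0.4  -2.23]
shift rows now-axes (/40mm): [0.11 0.05 0.33]  target-axes: [0.11 0.05 0.33]  rot rows(/4deg): [-0.08  0.15 -0.  ]
```

View pics/w7.png

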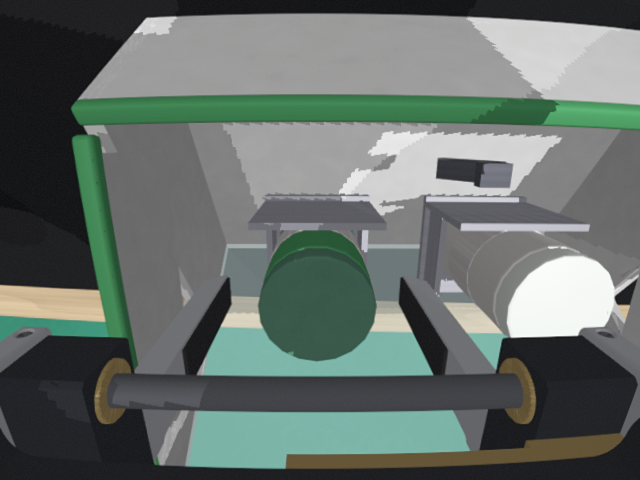

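```bash
python3 -m pendant '[{"rx":-0.08,"ry":0.15,"rz":0,"tx":0.11,"ty":0.05,"tz":0.2,"grip":-1},{"rx":0,"ry":0,"rz":0,"tx":0.03,"ty":0,"tz":0.2,"grip":-1},{"rx":0,"ry":0,"rz":0,"tx":0,"ty":0,"tz":0,"grip":-1}]';python3 -c "
from h import *
plan(H-.0955*U+.03*N-.058*Y,Rtilt(35))"; python3 -m pendant '[{"rx":0,"ry":0,"rz":0,"tx":0,"ty":0,"tz":0,"grip":0.2},{"rx":0,"ry":0,"rz":0,"tx":0,"ty":0,"tz":0,"grip":0.4},{"rx":0,"ry":0,"rz":0,"tx":0,"ty":0,"tz":0,"grip":0.6},{"rx":0,"ry":0,"rz":0,"tx":0,"ty":0,"tz":0,"grip":1},{"rx":0,"ry":0,"rz":0,"tx":0,"ty":0,"tz":0,"grip":1},{"rx":0,"ry":0,"rz":0,"tx":0,"ty":0,"tz":0,"grip":1},{"rx":0,"ry":0,"rz":0,"tx":0,"ty":0,"tz":0,"grip":1},{"rx":0,"ry":0,"rz":0,"tx":0,"ty":0,"tz":0,"grip":1}]' 30
```

```text
time_s: 10.85
ee_pos: [0.6242, -0.0812, 0.161]
eef_rot: [-3.141, 0.613, -3.08]
force: [-0.7, -0.7, 0.9]
grip_width: 0.0942
t 10.85 pos [ 0.6242 -0.0812  0.161 ] F [-0.7 -0.7  0.9] w 0.0942 q [-0.23  0.47  1.73  0.46  0.39 -2.24]
shift rows now-axes (/40mm): [ 0.    0.   -0.02]  target-axes: [ 0.    0.   -0.02]  rot rows(/4deg): [-0.    0.03  0.  ]
time_s: 11.52
ee_pos: [0.6242, -0.0813, 0.1619]
eef_rot: [-3.141, 0.614, -3.08]
force: [1.3, 0.1, -1.8]
grip_width: 0.0554
```

```bash
python3 -m pendant '[{"rx":0,"ry":0,"rz":0,"tx":0,"ty":0,"tz":-0.1,"grip":1},{"rx":0,"ry":0,"rz":0,"tx":0,"ty":0,"tz":-0.2,"grip":1},{"rx":0,"ry":0,"rz":0,"tx":0,"ty":0,"tz":-0.3,"grip":1},{"rx":0,"ry":0,"rz":0,"tx":0,"ty":0,"tz":-0.4,"grip":1},{"rx":0,"ry":0,"rz":0,"tx":0,"ty":0,"tz":-0.4,"grip":1}]';python3 -c "
from h import *
plan(H-.0955*U+.2*N-.058*Y,Rtilt(35))
cam('wrist','pics/w8.png')"
```

```text
time_s: 11.93
ee_pos: [0.5917, -0.0831, 0.2074]
eef_rot: [-3.141, 0.614, -3.081]
force: [3.2, 0.9, -2.9]
grip_width: 0.0557
t 11.93 pos [ 0.5917 -0.0831  0.2074] F [ 3.2  0.9 -2.9] w 0.0557 q [-0.25  0.34  1.79  0.41  0.46 -2.21]
shift rows now-axes (/40mm): [-0.01 -0.   -2.86]  target-axes: [-0.   -0.   -2.86]  rot rows(/4deg): [-0.01  0.04 -0.  ]
```

View pics/w8.png

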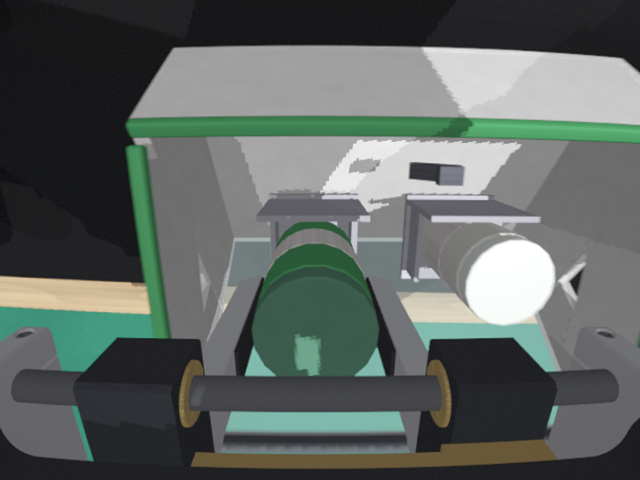

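The wrist view shows the green canister held, with its cap at (315,320) between the pads, and rising. The white canister is undisturbed at (510,280). I'll keep pulling.

```bash
python3 -m pendant '[{"rx":0,"ry":0,"rz":0,"tx":0,"ty":0,"tz":-0.5,"grip":1},{"rx":0,"ry":0,"rz":0,"tx":0,"ty":0,"tz":-0.5,"grip":1},{"rx":0,"ry":0,"rz":0,"tx":0,"ty":0,"tz":-0.5,"grip":1},{"rx":0,"ry":0,"rz":0,"tx":0,"ty":0,"tz":-0.5,"grip":1},{"rx":0,"ry":0,"rz":0,"tx":0,"ty":0,"tz":-0.5,"grip":1},{"rx":0,"ry":0,"rz":0,"tx":0,"ty":0,"tz":-0.4,"grip":1},{"rx":0,"ry":0,"rz":0,"tx":0,"ty":0,"tz":-0.2,"grip":1},{"rx":0,"ry":0,"rz":0,"tx":0,"ty":0,"tz":0,"grip":1}]';python3 -c "
from h import *
plan(H-.0955*U+.2*N-.058*Y,Rtilt(35))
p,R,o=tool(); print('bottom est',ic(p+R[:,2]*(.078+.077)))
for n in ['top','scene','wrist']: cam(n,'pics/%s9.png'%n)
a=cv2.imread('pics/scene9.png')[130:380,230:460];b=cv2.imread('pics/wrist9.png')
cv2.imwrite('pics/j9.png',np.hstack([cv2.resize(a,(380,420)),cv2.resize(b,(420,420))]))"
```

```text
time_s: 12.65
ee_pos: [0.5149, -0.087, 0.3118]
eef_rot: [3.14, 0.607, -3.08]
force: [0.8, 0.2, -3.7]
grip_width: 0.0557
t 12.65 pos [ 0.5149 -0.087   0.3118] F [ 0.8  0.2 -3.7] w 0.0557 q [-0.31  0.04  1.88  0.34  0.68 -2.14]
shift rows now-axes (/40mm): [-0.08 -0.02  0.38]  target-axes: [-0.08 -0.02  0.38]  rot rows(/4deg): [ 0.02 -0.05  0.  ]
bottom est [-0.04592178 -0.0568904   0.18445002]
```

View pics/j9.png

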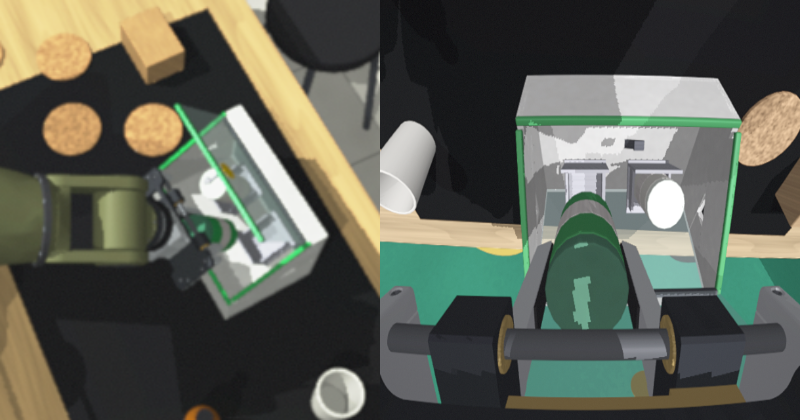

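```bash
python3 -m pendant '[{"rx":0,"ry":0,"rz":0,"tx":0.3,"ty":0,"tz":-0.5,"grip":1},{"rx":0,"ry":0,"rz":0,"tx":0.4,"ty":0,"tz":-0.5,"grip":1},{"rx":0,"ry":0,"rz":0,"tx":0.4,"ty":0,"tz":-0.5,"grip":1},{"rx":0,"ry":0,"rz":0,"tx":0.4,"ty":0,"tz":-0.4,"grip":1},{"rx":0,"ry":0.5,"rz":0,"tx":0.1,"ty":0.2,"tz":0,"grip":1},{"rx":0,"ry":0.7,"rz":0,"tx":0,"ty":0.4,"tz":0,"grip":1},{"rx":0,"ry":0.8,"rz":0,"tx":0,"ty":0.5,"tz":0,"grip":1},{"rx":0,"ry":0.8,"rz":0,"tx":0,"ty":0.5,"tz":0,"grip":1}]';python3 -c "
from h import *
plan([.463,.32,.33],Rtilt(0))"
```

```text
time_s: 13.47
ee_pos: [0.4129, -0.0296, 0.3282]
eef_rot: [3.135, 0.39, -3.087]
force: [-0.1, 0.1, -3.1]
grip_width: 0.0554
t 13.47 pos [ 0.4129 -0.0296  0.3282] F [-0.1  0.1 -3.1] w 0.0554 q [-0.2  -0.18  2.    0.13  0.95 -1.89]
shift rows now-axes (/40mm): [-1.62  8.65  0.67]  target-axes: [-1.79  8.65 -0.05]  rot rows(/4deg): [ 0.08  5.58 -0.07]
```

```bash
python3 -m pendant '[{"rx":0,"ry":0.8,"rz":0,"tx":0,"ty":0.6,"tz":0,"grip":1},{"rx":0,"ry":0.8,"rz":0,"tx":0,"ty":0.6,"tz":0,"grip":1},{"rx":0,"ry":0.8,"rz":0,"tx":0,"ty":0.6,"tz":0,"grip":1},{"rx":0,"ry":0.8,"rz":0,"tx":0,"ty":0.6,"tz":0,"grip":1},{"rx":0,"ry":0.8,"rz":0,"tx":0,"ty":0.6,"tz":0,"grip":1},{"rx":0,"ry":0.6,"rz":0,"tx":0,"ty":0.6,"tz":0,"grip":1},{"rx":0,"ry":0.3,"rz":0,"tx":0,"ty":0.6,"tz":0,"grip":1},{"rx":0,"ry":0,"rz":0,"tx":0,"ty":0.4,"tz":0,"grip":1}]';python3 -c "
from h import *
plan([.463,.32,.33],Rtilt(0))"
```

```text
time_s: 14.13
ee_pos: [0.4034, 0.1653, 0.3219]
eef_rot: [3.14, 0.018, -3.083]
force: [0.7, -0.7, -3.1]
grip_width: 0.0557
t 14.13 pos [0.4034 0.1653 0.3219] F [ 0.7 -0.7 -3.1] w 0.0557 q [ 0.31  0.02  1.8  -0.    1.3  -1.32]
shift rows now-axes (/40mm): [-1.72  3.77 -0.16]  target-axes: [-1.72  3.77 -0.2 ]  rot rows(/4deg): [ 0.03  0.26 -0.04]
```

```bash
python3 -m pendant '[{"rx":0,"ry":0.26,"rz":0,"tx":-0.3,"ty":0.6,"tz":0,"grip":1},{"rx":0,"ry":0,"rz":0,"tx":-0.3,"ty":0.7,"tz":0,"grip":1},{"rx":0,"ry":0,"rz":0,"tx":-0.3,"ty":0.7,"tz":0,"grip":1},{"rx":0,"ry":0,"rz":0,"tx":-0.3,"ty":0.7,"tz":0,"grip":1},{"rx":0,"ry":0,"rz":0,"tx":-0.3,"ty":0.6,"tz":0,"grip":1},{"rx":0,"ry":0,"rz":0,"tx":-0.2,"ty":0.4,"tz":0,"grip":1},{"rx":0,"ry":0,"rz":0,"tx":0,"ty":0,"tz":0,"grip":1},{"rx":0,"ry":0,"rz":0,"tx":0,"ty":0,"tz":0,"grip":1}]';python3 -c "
from h import *
plan([.463,.32,.33],Rtilt(0))
for n in ['top','scene','wrist']: cam(n,'pics/%s10.png'%n)
a=cv2.imread('pics/scene10.png')[110:330,190:420];b=cv2.imread('pics/wrist10.png')
cv2.imwrite('pics/j10.png',np.hstack([cv2.resize(a,(400,400)),cv2.resize(b,(400,400))]))"
```

```text
time_s: 14.8
ee_pos: [0.4649, 0.3322, 0.3095]
eef_rot: [-3.141, -0.014, -3.075]
force: [-0.3, -0.6, -3.1]
grip_width: 0.0554
t 14.8 pos [0.4649 0.3322 0.3095] F [-0.3 -0.6 -3.1] w 0.0554 q [ 0.55  0.35  1.44  0.01  1.36 -1.08]
shift rows now-axes (/40mm): [ 0.07 -0.3  -0.51]  target-axes: [ 0.07 -0.3  -0.51]  rot rows(/4deg): [-0.01 -0.2   0.07]
```

View pics/j10.png

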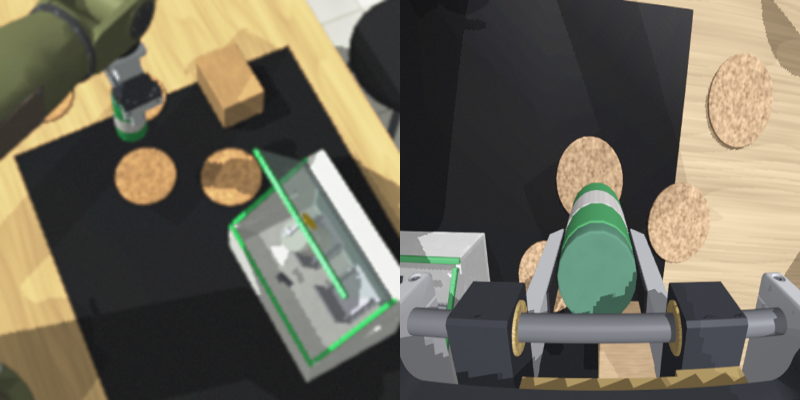

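View pics/top10.png

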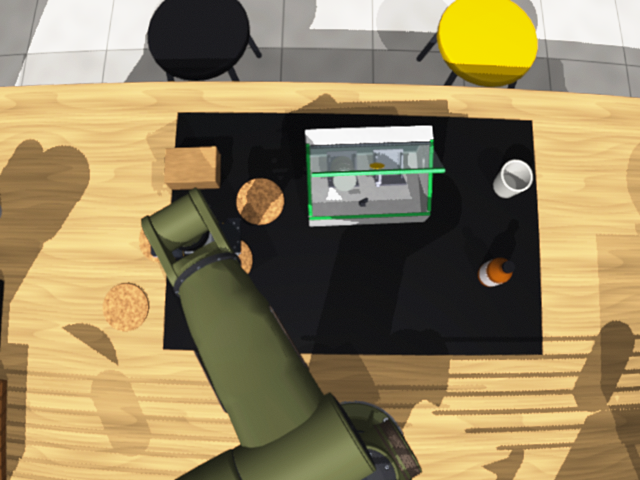

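```bash
python3 -c "
from h import *
s=cam('scene'); print(onz(s,273.95,207.4,.006))
im=cv2.cvtColor(s['pixels'],cv2.COLOR_BGR2HSV); m=cv2.inRange(im,(5,60,60),(25,255,255)); m[:, :250]=0; m[:,300:]=0; m[:180]=0;m[240:]=0
n,l,st,ce=cv2.connectedComponentsWithStats(m); print(st[1:],ce[1:])
t0=cv2.imread('pics/top0.png'); t=cam('top'); im=cv2.cvtColor(t0,cv2.COLOR_BGR2HSV); m=cv2.inRange(im,(5,60,40),(25,255,255)); m[:, :200]=0; m[:,258:]=0; m[:232]=0;m[290:]=0
n,l,st,ce=cv2.connectedComponentsWithStats(m)
for i in range(1,n):
  if st[i,4]>300: print(st[i],ce[i],onz(t,*ce[i],.006), onz(t,st[i,0]+(st[i,2]-1)/2,st[i,1]+(st[i,3]-1)/2,.006))
"
```

```text
[0.46441476 0.31244012 0.006     ]
[[255 191  37  32 943]] [[273.18239661 206.38388123]]
[ 204  236   49   49 1883] [228.08390866 260.2968667 ] [0.4648292  0.32006975 0.006     ] [0.46557002 0.32031221 0.006     ]
```

```bash
python3 -m pendant '[{"rx":0,"ry":-0.2,"rz":0.07,"tx":0,"ty":-0.35,"tz":0.3,"grip":1},{"rx":0,"ry":0,"rz":0,"tx":0,"ty":0,"tz":0.6,"grip":1},{"rx":0,"ry":0,"rz":0,"tx":0,"ty":0,"tz":0.6,"grip":1},{"rx":0,"ry":0,"rz":0,"tx":0,"ty":0,"tz":0.5,"grip":1},{"rx":0,"ry":0,"rz":0,"tx":0,"ty":0,"tz":0.4,"grip":1},{"rx":0,"ry":0,"rz":0,"tx":0,"ty":0,"tz":0.2,"grip":1},{"rx":0,"ry":0,"rz":0,"tx":0,"ty":0,"tz":0,"grip":1},{"rx":0,"ry":0,"rz":0,"tx":0,"ty":0,"tz":0,"grip":1}]';python3 -c "
from h import *
plan([.465,.318,.1615],Rtilt(0))
print(proj(cam('scene'),[.465,.318,.006]),(np.array([.6242,-.0813,.1619])-H)@N)
for n in ['top','scene','wrist']: cam(n,'pics/%s11.png'%n)
a=cv2.imread('pics/scene11.png')[110:330,190:420];b=cv2.imread('pics/wrist11.png')
cv2.imwrite('pics/j11.png',np.hstack([cv2.resize(a,(400,400)),cv2.resize(b,(400,400))]))"
```

```text
time_s: 15.72
ee_pos: [0.4669, 0.3125, 0.2086]
eef_rot: [3.137, 0.012, -3.087]
force: [-0.4, -0.3, -2.4]
grip_width: 0.0556
t 15.72 pos [0.4669 0.3125 0.2086] F [-0.4 -0.3 -2.4] w 0.0556 q [ 0.53  0.41  1.6  -0.    1.12 -1.1 ]
shift rows now-axes (/40mm): [0.05 0.14 1.18]  target-axes: [0.04 0.14 1.18]  rot rows(/4deg): [ 0.06  0.17 -0.1 ]
[[273.49780079 206.05638719]] 0.029764380691402997
```

View pics/j11.png

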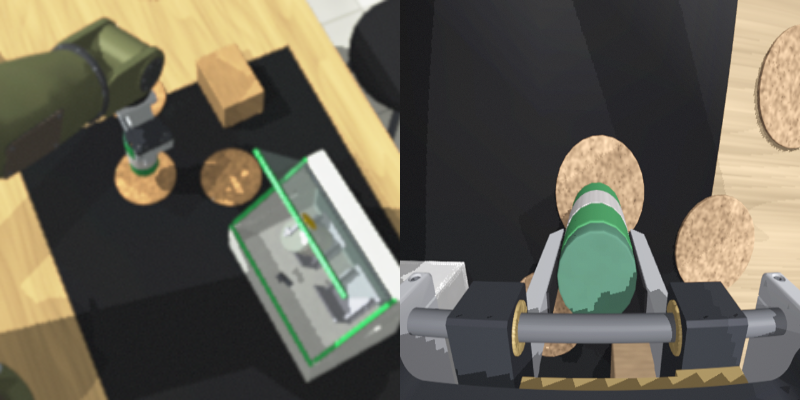

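```bash
python3 -m pendant '[{"rx":0.06,"ry":0.17,"rz":-0.1,"tx":0.05,"ty":0.14,"tz":0.3,"grip":1},{"rx":0,"ry":0,"rz":0,"tx":0,"ty":0,"tz":0.3,"grip":1},{"rx":0,"ry":0,"rz":0,"tx":0,"ty":0,"tz":0.3,"grip":1},{"rx":0,"ry":0,"rz":0,"tx":0,"ty":0,"tz":0.1,"grip":1},{"rx":0,"ry":0,"rz":0,"tx":0,"ty":0,"tz":0,"grip":1},{"rx":0,"ry":0,"rz":0,"tx":0,"ty":0,"tz":0,"grip":1}]';python3 -c "
from h import *
plan([.465,.318,.1615],Rtilt(0))
w=cam('wrist','pics/w12.png')
p,R,o=tool()
for z in(.0505,.1555): print(proj(w,p+R[:,2]*z), [proj(w,p+R@[dx*.028,dy*.028,z]).round(0)[0] for dx,dy in((1,0),(-1,0),(0,1),(0,-1))])"
```

```text
time_s: 16.42
ee_pos: [0.4645, 0.3194, 0.1653]
eef_rot: [3.141, 0.0, -3.079]
force: [0.5, -0.1, -2.6]
grip_width: 0.0559
t 16.42 pos [0.4645 0.3194 0.1653] F [ 0.5 -0.1 -2.6] w 0.0559 q [ 0.54  0.48  1.62  0.    1.05 -1.1 ]
shift rows now-axes (/40mm): [-0.01 -0.04  0.09]  target-axes: [-0.01 -0.04  0.09]  rot rows(/4deg): [0.01 0.   0.02]
[[314.74859    332.65532785]] [array([315., 272.]), array([315., 386.]), array([380., 332.]), array([250., 332.])]
[[314.68686684 254.59614358]] [array([315., 216.]), array([315., 291.]), array([354., 255.]), array([276., 255.])]
```

View pics/w12.png

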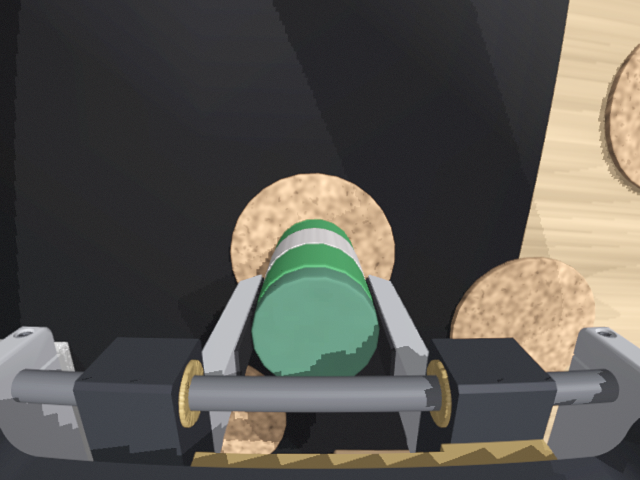

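The canister hangs over the middle of the mat: mat centre column about 313, canister 315. It is about 4 mm above it. Lowering in small steps.

```bash
python3 -m pendant '[{"rx":0,"ry":0,"rz":0,"tx":0,"ty":0,"tz":0.05,"grip":1},{"rx":0,"ry":0,"rz":0,"tx":0,"ty":0,"tz":0.05,"grip":1},{"rx":0,"ry":0,"rz":0,"tx":0,"ty":0,"tz":0,"grip":1}]'
```

```text
time_s: 16.72
ee_pos: [0.4649, 0.3195, 0.1619]
eef_rot: [3.14, 0.002, -3.079]
force: [0.3, -0.3, -3.1]
grip_width: 0.0557
```

```bash
python3 -m pendant '[{"rx":0,"ry":0,"rz":0,"tx":0,"ty":0,"tz":0.03,"grip":1},{"rx":0,"ry":0,"rz":0,"tx":0,"ty":0,"tz":0,"grip":1}]'; python3 -m pendant '[{"rx":0,"ry":0,"rz":0,"tx":0,"ty":0,"tz":0.03,"grip":1},{"rx":0,"ry":0,"rz":0,"tx":0,"ty":0,"tz":0,"grip":1}]'
```

```text
time_s: 16.88
ee_pos: [0.465, 0.3195, 0.1609]
eef_rot: [3.14, 0.002, -3.079]
force: [-0.7, 0.1, -3.2]
grip_width: 0.055
time_s: 17.05
ee_pos: [0.4652, 0.3196, 0.1601]
eef_rot: [3.139, 0.003, -3.079]
force: [-0.2, -0.6, -3.2]
grip_width: 0.0552
```

```bash
python3 -m pendant '[{"rx":0,"ry":0,"rz":0,"tx":0,"ty":0,"tz":0.03,"grip":1},{"rx":0,"ry":0,"rz":0,"tx":0,"ty":0,"tz":0,"grip":1}]'; python3 -m pendant '[{"rx":0,"ry":0,"rz":0,"tx":0,"ty":0,"tz":0.03,"grip":1},{"rx":0,"ry":0,"rz":0,"tx":0,"ty":0,"tz":0,"grip":1}]'
```

```text
time_s: 17.22
ee_pos: [0.4658, 0.3196, 0.1601]
eef_rot: [3.139, 0.005, -3.079]
force: [-0.4, 0.2, -2.8]
grip_width: 0.056
time_s: 17.38
ee_pos: [0.4663, 0.3197, 0.16]
eef_rot: [3.138, 0.007, -3.079]
force: [0.6, 0.2, -3.1]
grip_width: 0.0556
```

```bash
python3 -m pendant '[{"rx":0,"ry":-0.1,"rz":0,"tx":0.03,"ty":0,"tz":0.06,"grip":1},{"rx":0,"ry":0,"rz":0,"tx":0,"ty":0,"tz":0,"grip":1}]'; python3 -c "
from h import *
o=ctrl.get_obs();print(o['force'],o['ee_pos'],o['joint_vel'].round(3))"
```

```text
time_s: 17.55
ee_pos: [0.4664, 0.3196, 0.1597]
eef_rot: [3.138, 0.019, -3.079]
force: [-0.8, -0.3, -3.5]
grip_width: 0.0557
[-0.76669967 -0.25237734 -3.45319283] [0.4664173  0.31957783 0.1597061 ] [-0.005 -0.005 -0.015  0.002  0.01  -0.003]
```

```bash
python3 -m pendant '[{"rx":0,"ry":0.25,"rz":0,"tx":0,"ty":0,"tz":0.08,"grip":1},{"rx":0,"ry":0,"rz":0,"tx":0,"ty":0,"tz":0,"grip":1}]'; python3 -c "
from h import *
plan([.465,.318,.158],Rtilt(0))
s=cam('scene');cam('wrist','pics/w13.png')
a=s['pixels'][140:260,210:340]
cv2.imwrite('pics/s13.png',cv2.resize(a,None,fx=5,fy=5,interpolation=cv2.INTER_CUBIC))"
```

```text
time_s: 17.72
ee_pos: [0.468, 0.3199, 0.1594]
eef_rot: [3.136, 0.007, -3.079]
force: [0.0, 0.2, -3.6]
grip_width: 0.0555
t 17.72 pos [0.468  0.3199 0.1594] F [ 0.   0.2 -3.6] w 0.0555 q [ 0.53  0.49  1.61  0.    1.03 -1.1 ]
shift rows now-axes (/40mm): [ 0.08 -0.04  0.03]  target-axes: [ 0.08 -0.04  0.04]  rot rows(/4deg): [0.08 0.1  0.03]
```

View pics/s13.png

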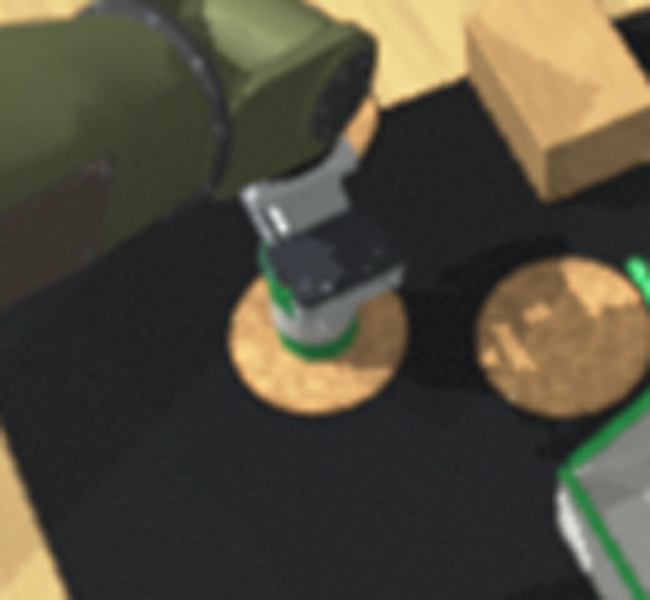

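View pics/w13.png

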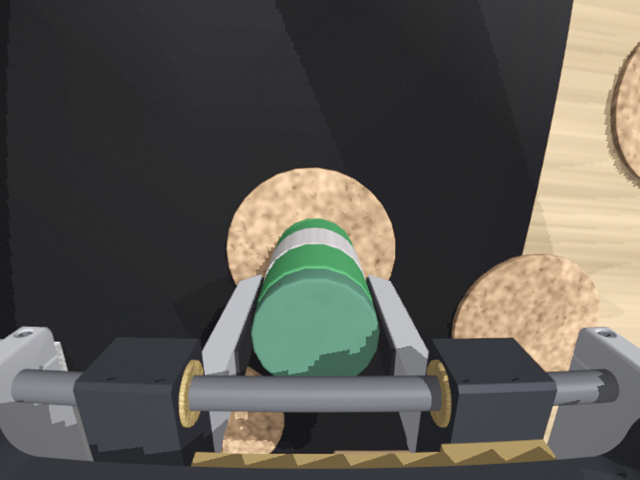

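```bash
python3 -c "
from h import *
o=ctrl.get_obs();print(o['qpos'].round(4),o['tau'].round(2),o['ee_pos'].round(4),o['force'].round(1))"; python3 -m pendant '[{"rx":0,"ry":0,"rz":0,"tx":0.1,"ty":-0.05,"tz":0,"grip":1},{"rx":0,"ry":0,"rz":0,"tx":0,"ty":0,"tz":0,"grip":1}]' 15; python3 -c "
from h import *
o=ctrl.get_obs();print(o['qpos'].round(4),o['tau'].round(2),o['moment'].round(2),o['ee_pos'].round(4),o['force'].round(1))"
```

```text
[ 0.5348  0.4902  1.6153  0.0022  1.0281 -1.1   ] [-8.800e-01 -5.761e+01 -3.036e+01 -1.800e-01 -1.200e-01 -3.000e-02] [0.4675 0.3199 0.1588] [-1.6 -0.3  7.9]
time_s: 17.98
ee_pos: [0.4636, 0.3178, 0.1587]
eef_rot: [3.135, 0.007, -3.079]
force: [-0.6, -2.7, 2.3]
grip_width: 0.0554
[ 0.5352  0.4813  1.6292  0.0026  1.0219 -1.1   ] [ 6.500e-01 -5.770e+01 -3.046e+01  5.500e-01 -6.000e-01  1.000e-02] [-0.66  0.26  0.02] [0.4636 0.3178 0.1587] [-0.6 -2.7  2.3]
```

Contact: the vertical force went from -3.6 N (canister weight) to positive. The canister now stands on the mat, so I'll release it slowly.

```bash
python3 -m pendant '[{"rx":0,"ry":0,"rz":0,"tx":0,"ty":0,"tz":0,"grip":0},{"rx":0,"ry":0,"rz":0,"tx":0,"ty":0,"tz":0,"grip":-0.2},{"rx":0,"ry":0,"rz":0,"tx":0,"ty":0,"tz":0,"grip":-0.25},{"rx":0,"ry":0,"rz":0,"tx":0,"ty":0,"tz":0,"grip":-0.3},{"rx":0,"ry":0,"rz":0,"tx":0,"ty":0,"tz":0,"grip":-0.5},{"rx":0,"ry":0,"rz":0,"tx":0,"ty":0,"tz":0,"grip":-0.8},{"rx":0,"ry":0,"rz":0,"tx":0,"ty":0,"tz":0,"grip":-1},{"rx":0,"ry":0,"rz":0,"tx":0,"ty":0,"tz":0,"grip":-1}]' 5; python3 -m pendant '[{"rx":0,"ry":0,"rz":0,"tx":0,"ty":0,"tz":0,"grip":-1},{"rx":0,"ry":0,"rz":0,"tx":0,"ty":0,"tz":0,"grip":-1},{"rx":0,"ry":0,"rz":0,"tx":0,"ty":0,"tz":0,"grip":-1}]';python3 -c "
from h import *
plan([.465,.318,.25],Rtilt(0)); cam('wrist','pics/w14.png')"
```

```text
time_s: 18.65
ee_pos: [0.4626, 0.3176, 0.1574]
eef_rot: [3.137, 0.004, -3.078]
force: [0.8, 0.5, -0.3]
grip_width: 0.0844
time_s: 18.9
ee_pos: [0.4625, 0.3175, 0.1572]
eef_rot: [3.137, 0.004, -3.078]
force: [0.0, 0.0, -0.4]
grip_width: 0.0937
t 18.9 pos [0.4625 0.3175 0.1572] F [ 0.   0.  -0.4] w 0.0937 q [ 0.54  0.48  1.63  0.    1.02 -1.1 ]
shift rows now-axes (/40mm): [-0.07  0.02 -2.32]  target-axes: [-0.06  0.01 -2.32]  rot rows(/4deg): [0.07 0.06 0.03]
```

View pics/w14.png

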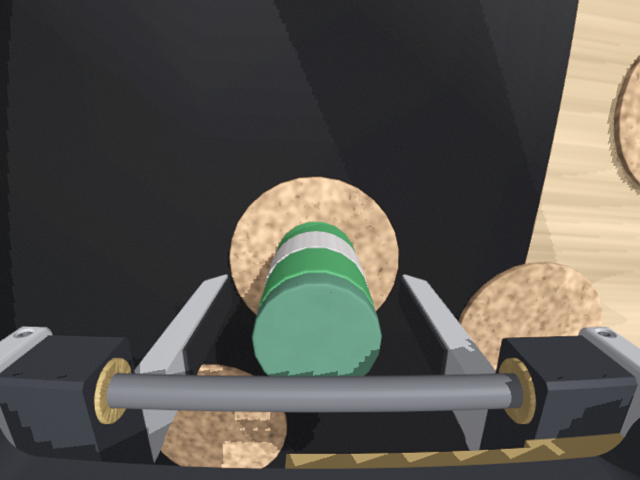

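The wrist view shows the jaws open and clear on both sides, with the canister standing in the middle of the mat, cap at (317,325). Retracting straight up.

```bash
python3 -m pendant '[{"rx":0,"ry":0,"rz":0,"tx":0,"ty":0,"tz":-0.3,"grip":-1},{"rx":0,"ry":0,"rz":0,"tx":0,"ty":0,"tz":-0.5,"grip":-1},{"rx":0,"ry":0,"rz":0,"tx":0,"ty":0,"tz":-0.6,"grip":-1},{"rx":0,"ry":0,"rz":0,"tx":0,"ty":0,"tz":-0.7,"grip":-1},{"rx":0,"ry":0,"rz":0,"tx":0,"ty":0,"tz":-0.7,"grip":-1},{"rx":0,"ry":0,"rz":0,"tx":0,"ty":0,"tz":-0.6,"grip":-1},{"rx":0,"ry":0,"rz":0,"tx":0,"ty":0,"tz":-0.3,"grip":-1}]'; python3 -m pendant '[{"rx":0,"ry":0,"rz":0,"tx":0.5,"ty":0,"tz":0,"grip":-1},{"rx":0,"ry":0,"rz":0,"tx":0.7,"ty":0,"tz":0,"grip":-1},{"rx":0,"ry":0,"rz":0,"tx":0.7,"ty":0,"tz":0,"grip":-1},{"rx":0,"ry":0,"rz":0,"tx":0.5,"ty":0,"tz":0,"grip":-1},{"rx":0,"ry":0,"rz":0,"tx":0.2,"ty":0,"tz":0,"grip":-1},{"rx":0,"ry":0,"rz":0,"tx":0,"ty":0,"tz":0,"grip":-1},{"rx":0,"ry":0,"rz":0,"tx":0,"ty":0,"tz":0,"grip":-1}]';python3 -c "
from h import *
t=cam('top','pics/t15.png');s=cam('scene','pics/s15.png');cam('wrist','pics/w15.png')
for c in (t,s): print(proj(c,[[.465,.318,.006],[.465,.318,.111]]).round(1))
a=t['pixels'][120:320,140:460];b=s['pixels'][130:330,210:450]
cv2.imwrite('pics/j15.png',np.hstack([cv2.resize(a,(430,400)),cv2.resize(b,(370,400))]))"
```

```text
time_s: 19.53
ee_pos: [0.4607, 0.316, 0.3138]
eef_rot: [3.139, -0.0, -3.078]
force: [0.3, -0.0, -0.1]
grip_width: 0.094
time_s: 20.12
ee_pos: [0.3536, 0.3086, 0.3243]
eef_rot: [3.132, 0.012, -3.079]
force: [0.5, -0.3, -0.4]
grip_width: 0.094
[[228.9 260.2]
 [222.3 254.2]]
[[273.5 206.1]
 [270.3 190.3]]
```

View pics/j15.png

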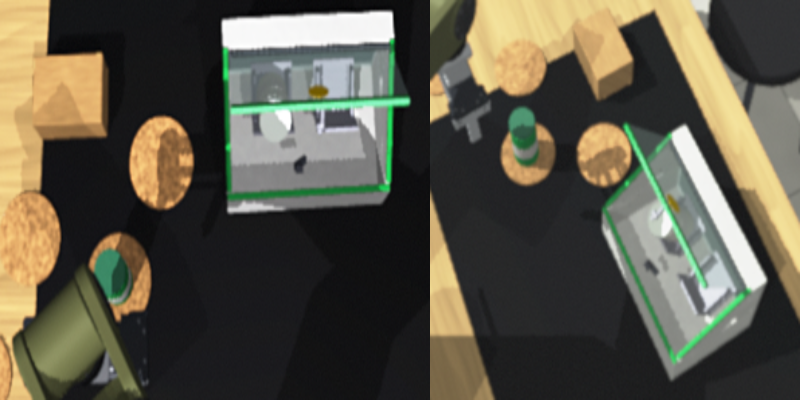

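View pics/w15.png

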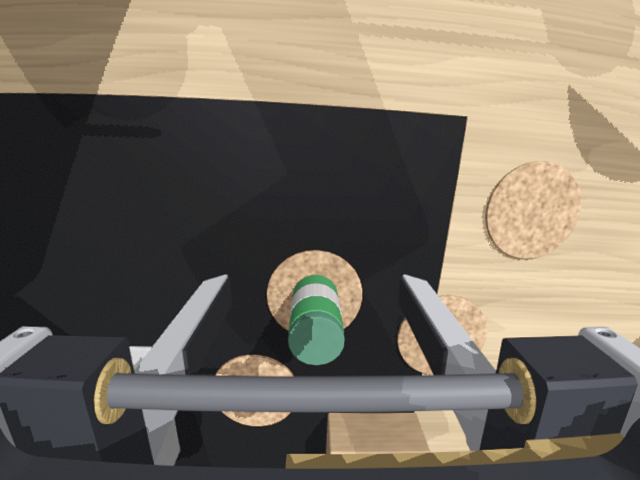

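Final views: the canister stands upright on the mat. Its cap is at scene pixel (270,189), against (270,190) predicted for the mat centre. The lid is open, the white canister is in its pocket, and the gripper is clear. Handing in.

```bash
python3 -c "
from h import *
print(ctrl.hand_in()); o=ctrl.get_obs(); print(o['time_s'],o['force'].round(1))"
```

```text
the job is handed in; nothing more can be done
None
the job is handed in; nothing more can be done
```

I pressed the yellow spot until the latch let go, let the lid up against the closed fingers to its stop, and set the green canister upright on the nearest cork mat. I handed in shortly after 20 s on the robot's clock, well inside the 64 s. No verdict is reported.

**Lid:** it came up at about 1 rad/s, judging by the gripper's motion, and stayed on the fingers in the pictures. From the top view I measured it open at about 1.49 rad, and the last pictures before hand-in still show it open.

**Canister:** it came out with about 0.18 m of clearance in the case frame (0.15 m needed). Its cap was within about 1–2 pixels of where it should be for the mat centre, a few mm at most. It looked upright, the jaws were open, and the force on the gripper was about zero.

**Everything else:** the white canister, carton, bottle and cup showed no visible shift in the pictures I took; I did not measure them.

**What was rougher or uncertain:**
- **Press force:** the last, extra nudge on the lid ran into its end of travel, and the wrist force peaked at about 98 N. The limit is 120 N.
- **Touch-down:** the force reading lagged during the last millimetres of lowering. Contact only showed as about 8 N in a later reading, so I have no reading of the peak force on the mat. The steps were 1–3 mm.

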